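# Feed a short bar through the guard of a bench shear with a push stick

## Task

With the push stick, and not with the fingers, feed the short aluminium bar lying on the shear's bed in under the clear guard until it is fully home on the head of the length stop's brass screw and lies flush along the side fence. The stop is only clamped by friction, so feel for the screw and press gently: the stop must keep its setting. Then draw the stick out and put it back on its black rubber mat, and leave the guard and everything else on the bench undisturbed.

Things in the scene. Friction and masses are not known exactly. Their poses are not given: they have to be found in the camera images.
- shear: Grey bench shear for flat bar, fixed. Origin on the bench surface (height 0) below the middle of the guard's mouth; x is the feed direction (into the machine), y to the left of the feed (towards the fence), z up. Its level ground bed lies 45 mm above the bench, from x = -200 to +105 mm and y = -120 to +55 mm. The machine's head stands over x = 38 to 135 mm, up to 300 mm high.
- fence (a point): On the guiding face of the dark straight side fence, at bed height, in line with the mouth (shear x = 0, y = +35 mm), axes as the shear's. The face is parallel to the feed and runs from x = -190 to +80 mm; the fence is 14 mm high above the bed and 15 mm thick.
- mouth (a point): Middle of the guard's mouth on the bed's surface, 45 mm above the bench, axes as the shear's. The mouth is a low slot 20 mm high above the bed, from y = -59 to +35 mm (the fence).
- guard: Clear plastic tunnel guard with a yellow lip, fixed to the shear, origin and axes those of the shear. It covers the bed from x = 0 to 44 mm; its underside is 20 mm and the top of its lip 28 mm above the bed.
- roller_line (a point): On the bed under the spring hold-down roller, 65.5 mm past the mouth, axes as the shear's. The steel roller (16 mm diameter, along y, does not turn) hangs 6 mm over the bed and is lifted by the 8 mm bar: getting the bar's edge under it takes some 4 to 10 N, sliding on under it 3 to 7 N (more if the stick's sole bears on the bed). It then holds the bar down where it is left.
- stop: Dark steel length stop behind the blades, axes as the shear's, origin at bench height below the middle of its front face. Clamped on a rod by friction only: a push of about 11 N shifts it (in the feed direction). From its front face a brass-headed setting screw (18 mm round head) stands out towards the bar by 6 to 36 mm, set differently each time, its reach not measured: the bar's front end stops on this head.
- blank_centre (a point): Centre of the bar to be fed: bright aluminium flat bar 120 mm long (x), 70 mm wide (y), 8 mm thick, about 0.18 kg, with a thin blue scribed line across; its x axis points roughly along the feed. It lies on the bed before the guard, 10 to 22 mm off the fence and up to 6 degrees askew.
- blank_front (a point): Middle of the bar's leading end face, 60 mm ahead of its centre.
- blank_corner_front (a point): The bar's leading corner on the fence side (60 mm ahead, 35 mm to the left of the centre).
- blank_corner_rear (a point): The bar's trailing corner on the fence side (60 mm back, 35 mm to the left of the centre).
- mat: Black rubber mat 310 x 130 mm, 4 mm thick, fixed; origin on the bench under its centre, x along its length. The push stick stands on it and belongs there.
- stick_grip (a point): Where to hold the plywood push stick: mid-body, 28 mm above its flat sole, x along the stick towards its red nose, y across it. It stands on its sole and is 18 mm thick (y) all over, flat-sided, 0.12 kg. From this point the body, 55 mm high above the sole, runs from 90 mm back to 60 mm ahead, and a horn rises at the back to 79 mm, from 57 mm back on.
- stick_heel (a point): Middle of the stick's heel face (130 mm ahead of stick_grip, 4 mm above the sole): the upright face that bears on the bar's rear end. The nose behind it is 16 mm high for 70 mm. Above this face a toe runs 14 mm further ahead, from 9.5 to 16 mm above the sole, and passes over the 8 mm bar.
- offcut: Bystander: aluminium offcut 70 x 45 x 8 mm on the bench.
- wrench: Bystander: open-ended wrench on the bench.
- hammer: Bystander: hammer on the bench.
- screwdriver: Bystander: screwdriver beside the mat.
- spray_can: Bystander: blue can, 52 mm across and 170 mm high.
- square: Bystander: engineer's square, 90 x 140 mm.
- bar_ends: Bystander: three short steel bar ends in a bundle, 100 x 36 x 18 mm.
Things that resemble listed ones, but are neither listed nor needed, are in the scene too. Leave any blue look-alike of the part that bears stick_grip alone.

How it is judged:
By the outcome, as a careful person would: the job done as asked, in the order asked, and still so for the second after the job is handed in, with the robot touching nothing.
It also fails if it takes over 72 s, if anything falls off the work surface, if the arm or the gripper's body presses on something with over 40 N, if the wrist force passes 120 N, or if a joint passes its speed limit or range.

## Robot

A 7-joint arm with a two-finger parallel gripper is mounted at the origin on the work surface. World frame = base frame: x ahead of the robot, y to its left, z up, the work surface at z = 0. Lengths are in m, angles in rad, forces in N, time in s.
With the tool pointing down it reaches from about 0.425 to 0.925 m from the base axis. Payload 6.8 kg.
Tool frame: the origin (TCP) lies midway between the tips of the shut fingers; the grasp point (between the pads) lies 19 mm behind it; z points along the fingers, y is the direction in which the jaws open and shut (so a half turn about z gives the same grasp; the last joint's range is limited). The gripper opens to 85 mm and grips with 20 to 120 N. Pads are 22 mm wide; open, the fingers measure 114 mm over their backs; the gripper's body (76 mm by 85 mm) begins 54 mm behind the grasp point. The pads swing forward as they close: fully open they stand 13 mm farther back than shut.
Start: joints at [-1.36, 0.477, 0.022, 1.555, -0.011, 1.109, -0.083], TCP at [0.212, 0.641, 0.231] pointing down, gripper open.
Joint ranges: [-2.96, 2.96], [-0.34, 2.1], [-1.41, 1.46], [0.24, 2.44], [-1.37, 4.51], [0.17, 1.92], [-2.96, 2.96]. Speed limits (rad/s): [2.39, 2.39, 3.14, 3.14, 3.14, 3.14, 3.14].

## Interface

Orientations are given as a unit quaternion [w, x, y, z].
In Python, from station import status, eyes, workorder gives the robot as it stands. The module is installed in compiled form; this text tells all that it offers.
- The arm moves only by the shell command python3 -m jog 'ROWS' [FORCE]. ROWS is text: rows parted by semicolons, each of 7 numbers parted by spaces: the shift along the tool's x, y, z in m, then the turn, a rotation vector about the tool's x, y, z in degrees, then the finger opening in m, from 0 to 0.0854. In form: dx dy dz rx ry rz jaw; .... A call has 1 to 5 rows; each row is the pose to reach, as a shift and turn from the pose commanded when the call began, along the tool's axes at that moment; what a row does not reach only later rows make up. A row lasts 1/10 s, in which the tool goes at most 50 mm and 8.59 degrees, less where a joint would pass 70% of its speed; a pose out of reach is approached as far as the arm can. A call with a gripper value outside its range is refused whole. The fingers move at their own pace and stop on an object; FORCE is the grip in N (left out, the last holds). Time passes only in rows, so rows that repeat a pose let the fingers close. It gives the time, the measured TCP pose, the force and the opening at its end, in the units of the state.
- status.get_obs(): the state, without advancing time (a new reading comes with each control period).
- eyes.read_camera(name): name is "scene" or "top" or "wrist"; returns a dict with "image" (420x560x3 uint8, red, green, blue), "intrinsics" (3x3 intrinsics, pixels), "position" and "orientation" of the camera in the world. Camera axes: x right, y up, looking along -z (the intrinsics and any distortion apply to the point x, -y, -z); pixel columns grow to the right and rows downward; lengths in m; the calibration is good to about 2 mm. A picture is of the moment at which its call begins. There is no depth.
- workorder.hand_in(): hands the job in, once; it reports no verdict.
The state is a dict: "t": time; "q": joint angles; "joint_vel": joint speeds; "joint_torque": joint torques, N m; "eef_pos": TCP position; "tool_rot": TCP orientation; "contact_force": force on the tool from outside, world axes, zero at the start; "torque": the same for the moment, N m; "gripper_width": opening from 0.0 (shut) to 1.0 (fully open).
Only numpy, scipy, OpenCV 4.12 (cv2) and the standard library are available. Lean on these libraries where they do the work, as an engineer would, in place of code of your own. Each camera call takes 0.05 s, during which the arm holds its last target.

## Working session

There is one attempt and no reset: what is moved stays moved. The work goes in short steps, Python scripts to look and compute and a shell command to move; the robot and the scene stay as the last step left them, time stands still between calls to the robot, and variables do not carry over. Pictures are saved under pics/ and viewed, and the job is handed in when it is done.

```bash
ls; mkdir -p pics; python3 - <<'E'
from station import status, eyes
import cv2
o=status.get_obs(); print({k:(v if not hasattr(v,'round') else v) for k,v in o.items()})
for n in ("scene","top","wrist"):
    c=eyes.read_camera(n); cv2.imwrite(f"pics/{n}0.png",c["image"][:,:,::-1])
    print(n,c.keys(),c["intrinsics"],c["position"],c["orientation"])
E
```

```text
pics
{'t': 0.0, 'q': array([-1.36005912,  0.47783498,  0.0223309 ,  1.55645503, -0.01151878,
        1.10930201, -0.0831172 ]), 'joint_vel': array([ 1.80074267e-03, -1.61367145e-03, -9.61075226e-04,  4.40254739e-05,
        1.06264993e-03,  1.38424236e-03,  3.11361881e-04]), 'joint_torque': array([ 4.26642337e-04, -5.96437204e+01,  1.60788216e+00, -2.81207532e+01,
        1.22758158e-02,  9.04880231e-03,  9.07703651e-06]), 'eef_pos': array([0.211404  , 0.64041091, 0.23030065]), 'tool_rot': array([-8.91430979e-05,  1.58742250e-01,  9.87319615e-01, -9.31520334e-04]), 'contact_force': array([ 0.29246306, -0.13578275, -0.64118288]), 'torque': array([ 0.05907511,  0.05218036, -0.03910629]), 'gripper_width': 1.0018962902879431}
scene dict_keys(['image', 'intrinsics', 'position', 'orientation']) [[522.87189363   0.         278.97969149]
 [  0.         522.87189363 218.78789726]
 [  0.           0.           1.        ]] [ 1.34464246 -0.12739762  1.56833692] [0.72144758 0.20070194 0.17750096 0.63853389]
top dict_keys(['image', 'intrinsics', 'position', 'orientation']) [[387.91874235   0.         271.24040589]
 [  0.         387.91874235 214.10293564]
 [  0.           0.           1.        ]] [ 0.36662671 -0.0229522   1.18198534] [-0.70480795 -0.02122678  0.03120954  0.70839335]
wrist dict_keys(['image', 'intrinsics', 'position', 'orientation']) [[328.92374921   0.         282.25167788]
 [  0.         328.92374921 209.15419967]
 [  0.           0.           1.        ]] [0.1381889  0.66505702 0.37206243] [ 0.80068152 -0.12571251 -0.08937476  0.57889344]
```

View pics/scene0.png

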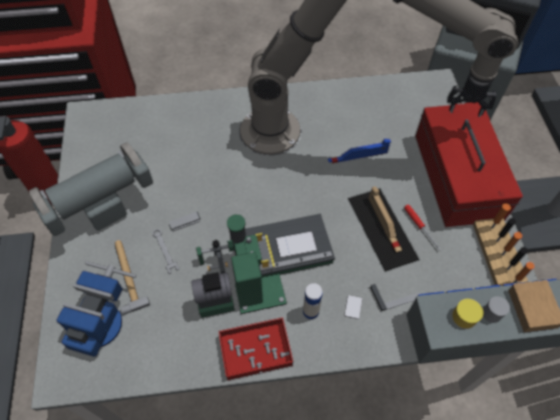

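View pics/top0.png

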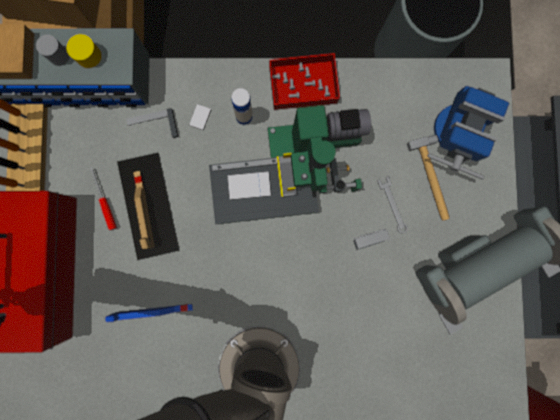

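View pics/wrist0.png

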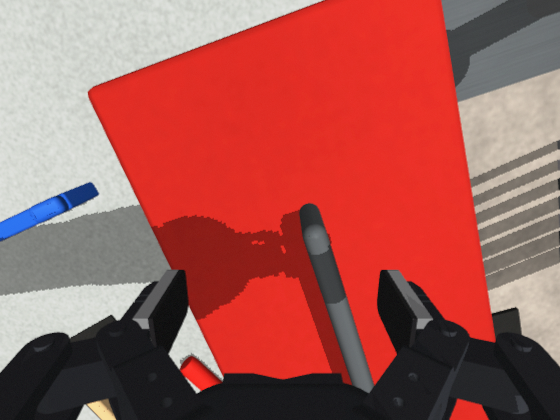

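```bash
cat > h.py <<'E'
import numpy as np, cv2
from scipy.spatial.transform import Rotation as R
from station import status, eyes
def rot(q): q=np.asarray(q); return R.from_quat([q[1],q[2],q[3],q[0]])
def shot(n,f=None):
    c=eyes.read_camera(n)
    if f: cv2.imwrite(f"pics/{f}.png",c["image"][:,:,::-1])
    return c
def ray(c,u,v):
    K=c["intrinsics"]; d=np.array([(u-K[0,2])/K[0,0],-(v-K[1,2])/K[1,1],-1.])
    return np.array(c["position"]),rot(c["orientation"]).apply(d)
def at(c,u,v,z):
    p,d=ray(c,u,v); return p+d*(z-p[2])/d[2]
def proj(c,P):
    K=c["intrinsics"]; p=rot(c["orientation"]).inv().apply(np.asarray(P)-c["position"])
    p=np.atleast_2d(p); return np.c_[K[0,0]*p[:,0]/-p[:,2]+K[0,2],K[1,1]*-p[:,1]/-p[:,2]+K[1,2]]
def crop(c,x0,y0,x1,y1,s,f):
    im=c["image"][y0:y1,x0:x1,::-1]; cv2.imwrite(f"pics/{f}.png",cv2.resize(im,None,fx=s,fy=s,interpolation=cv2.INTER_CUBIC))
E
python3 - <<'E'
from h import *
c=shot("top"); crop(c,200,90,360,230,5,"shear_t"); crop(c,90,140,200,270,4.5,"stick_t")
c=shot("scene"); crop(c,180,200,340,320,5,"shear_s"); crop(c,340,170,450,280,5,"stick_s")
E
```

```text
(no output)
```

View pics/shear_t.png

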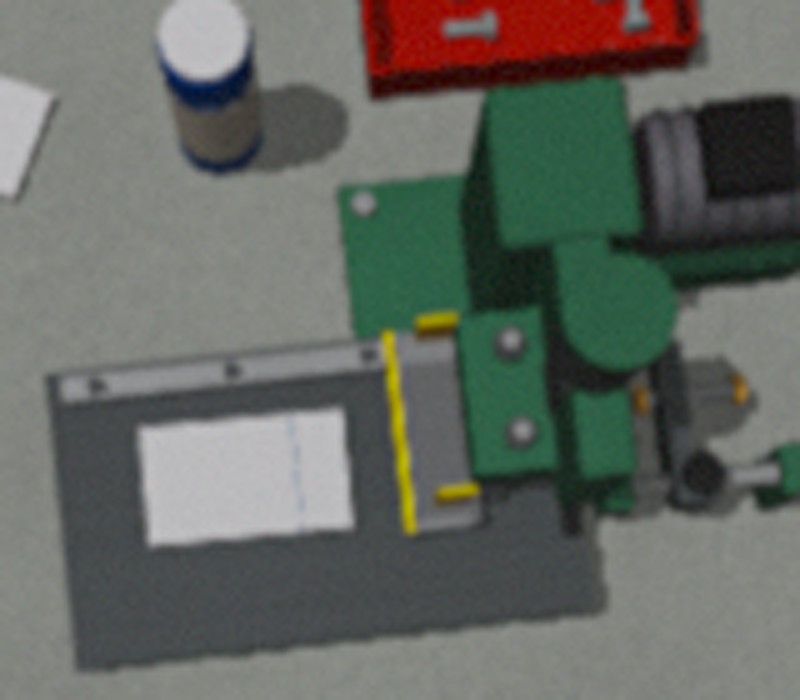

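View pics/stick_t.png

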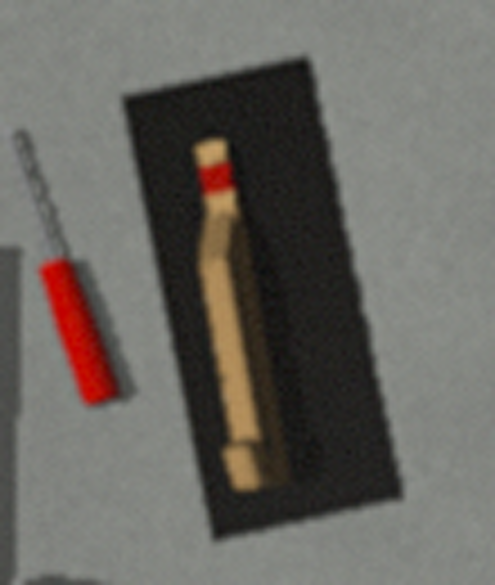

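View pics/shear_s.png

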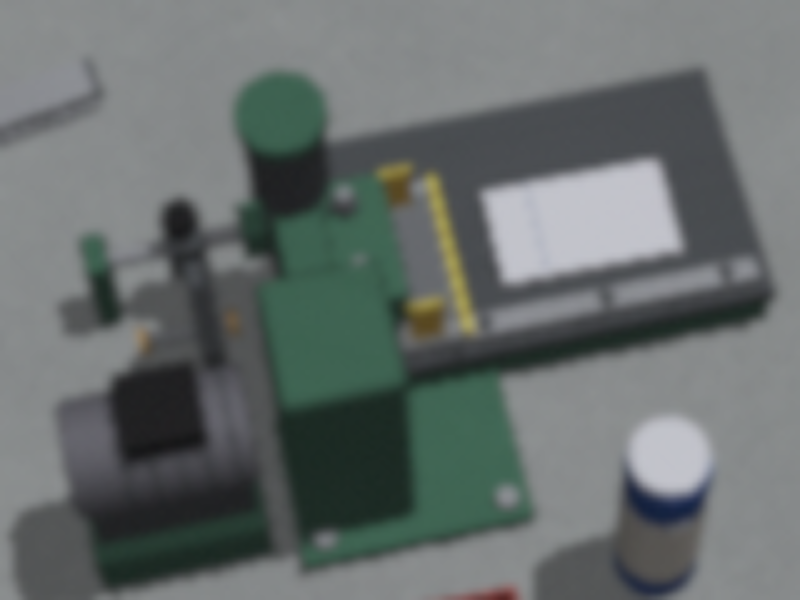

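View pics/stick_s.png

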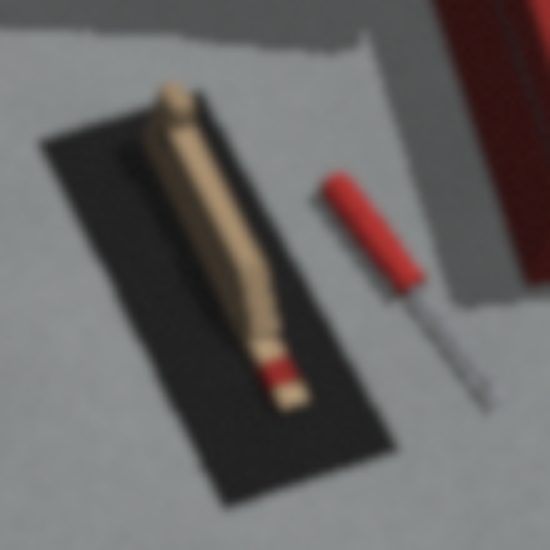

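```bash
cat > fit.py <<'E'
from h import *
from scipy.optimize import least_squares
t=shot("top"); s=shot("scene")
def unc(o,sc,p): return [o[0]+(p[0]+.5)/sc-.5,o[1]+(p[1]+.5)/sc-.5]
def fit(model,obs,x0):
    # obs: list (cam, uv, local xyz)
    def f(x):
        c,si=np.cos(x[2]),np.sin(x[2]); r=[]
        for cam,uv,L in obs:
            P=[x[0]+c*L[0]-si*L[1],x[1]+si*L[0]+c*L[1],L[2]]
            r+=list(proj(cam,P)[0]-uv)
        return np.array(r)
    q=least_squares(f,x0,loss='soft_l1'); print(model,q.x.round(4),np.degrees(q.x[2]).round(2)); print(f(q.x).reshape(-1,2).round(2).tolist()); return q.x
T=lambda p:unc((200,90),5,p); S=lambda p:unc((180,200),5,p)
sh=fit("shear",[(t,T((47,375)),(-.2,.055,.045)),(t,T((78,670)),(-.2,-.12,.045)),(t,T((607,612)),(.105,-.12,.045)),
 (s,S((705,70)),(-.2,-.12,.045)),(s,S((773,290)),(-.2,.055,.045))],[.5,0,-1.57])
bl=fit("blank",[(t,T((138,427)),(-.06,.035,.053)),(t,T((343,408)),(.06,.035,.053)),(t,T((353,528)),(.06,-.035,.053)),(t,T((150,547)),(-.06,-.035,.053)),
 (s,S((480,190)),(.06,-.035,.053)),(s,S((660,158)),(-.06,-.035,.053)),(s,S((685,252)),(-.06,.035,.053)),(s,S((505,285)),(.06,.035,.053))],[.5,0,-1.57])
c,si=np.cos(sh[2]),np.sin(sh[2]); d=bl[:2]-sh[:2]; print("blank in shear",c*d[0]+si*d[1],-si*d[0]+c*d[1],np.degrees(bl[2]-sh[2]))
T=lambda p:unc((90,140),4.5,p); S=lambda p:unc((340,170),5,p)
st=fit("stick",[(t,T((195,146)),(.144,.009,.02)),(t,T((226,140)),(.144,-.009,.02)),(t,T((202,265)),(.06,.009,.059)),(t,T((230,258)),(.06,-.009,.059)),
 (t,T((233,491)),(-.09,.009,.083)),(t,T((261,488)),(-.09,-.009,.083)),
 (s,S((281,410)),(.144,-.009,.02)),(s,S((310,403)),(.144,.009,.02)) ],[.5,.3,0])
m=fit("mat",[(t,T((124,97)),(.155,.065,.004)),(t,T((306,57)),(.155,-.065,.004)),(t,T((402,496)),(-.155,-.065,.004)),(t,T((215,540)),(-.155,.065,.004)),
 (s,S((40,145)),(-.155,-.065,.004)),(s,S((225,507)),(.155,-.065,.004)),(s,S((397,450)),(.155,.065,.004))],[.5,.3,0])
E
python3 fit.py
```

```text
shear [ 0.5657 -0.061  -1.467 ] -84.05
[[0.19, -0.28], [-0.17, -0.59], [-2.73, -0.21], [-1.03, -0.96], [-0.51, -0.43]]
blank [ 0.5376  0.0271 -1.4827] -84.95
[[-0.13, -0.34], [-0.44, -0.21], [-0.22, -0.68], [-0.49, -0.73], [0.05, -0.22], [-0.76, -0.37], [-0.64, -0.99], [-0.52, -0.76]]
blank in shear -0.09048764522501632 -0.018864506136903242 -0.898208664561566
stick [0.4426 0.3366 0.208 ] 11.92
[[0.41, 0.08], [-0.58, 0.17], [-0.3, -0.78], [-0.39, -0.52], [-0.07, -0.11], [0.03, -0.8], [-0.36, -1.82], [-1.27, -1.96]]
mat [0.4842 0.3359 0.224 ] 12.83
[[-0.99, -0.71], [0.31, -1.21], [0.3, -0.04], [-0.59, 0.08], [-1.27, -1.59], [-0.5, -0.1], [0.35, -0.68]]
```

```bash
cat >> h.py <<'E'
def goal(P,az,verbose=True):
    """tool down, tool y at azimuth az(rad) ; returns shift in current tool frame + rotvec deg"""
    o=status.get_obs(); p=np.array(o["eef_pos"]); r=rot(o["tool_rot"])
    y=np.array([np.cos(az),np.sin(az),0]); z=np.array([0,0,-1.]); x=np.cross(y,z)
    G=R.from_matrix(np.c_[x,y,z]); d=r.inv().apply(np.asarray(P)-p); rv=np.degrees((r.inv()*G).as_rotvec())
    print("shift mm",(d*1e3).round(1),"rotvec",rv.round(2),"pos",p.round(4),"t",round(o["t"],2),"F",np.round(o["contact_force"],2)); return d,rv
E
python3 - <<'E'
from h import *
goal([.4426,.3366,.23],np.radians(101.9))
E
```

```text
shift mm [-314.8 -216.5    1.2] rotvec [-3.000e-02 -1.000e-02 -3.016e+01] pos [0.2115 0.6409 0.2311] t 0.35 F [ 0.11 -1.22 -0.16]
```

```bash
python3 -m jog '0 0 -0.03 0 0 0 0.085; -0.03 -0.025 -0.04 0 0 -6 0.085; -0.07 -0.05 -0.04 0 0 -12 0.085; -0.11 -0.075 -0.04 0 0 -18 0.085; -0.15 -0.10 -0.04 0 0 -24 0.085'; python3 -c "
from h import *
goal([.4426,.3366,.23],np.radians(101.9))"
```

```text
t: 0.85
eef_pos: [0.3236, 0.4976, 0.2715]
tool_rot: [0.0, -0.052, 0.999, 0.0]
contact_force: [0.5, 0.6, 0.1]
gripper_width: 0.993
shift mm [-101.5 -172.5   41.5] rotvec [ 0.02  0.03 -5.9 ] pos [0.3236 0.4976 0.2715] t 0.85 F [0.49 0.65 0.1 ]
```

```bash
python3 -m jog '-0.024 -0.041 0.01 0 0 -2 0.085; -0.048 -0.082 0.02 0 0 -4 0.085; -0.072 -0.123 0.03 0 0 -5 0.085; -0.1015 -0.1725 0.0415 0 0 -5.9 0.085; -0.1015 -0.1725 0.0415 0 0 -5.9 0.085'; python3 -c "
from h import *
goal([.4426,.3366,.23],np.radians(101.9))
c=shot('wrist','w1'); print(c['position'],c['orientation'])
print(proj(c,[[.4426,.3366,.059],[.4426+.144*np.cos(.208),.3366+.144*np.sin(.208),.02]]))"
```

```text
t: 1.35
eef_pos: [0.4446, 0.3306, 0.2289]
tool_rot: [0.0, -0.097, 0.995, -0.002]
contact_force: [0.5, -0.0, 0.1]
gripper_width: 0.995
shift mm [ 0.8  6.3 -1.1] rotvec [-0.22 -0.01 -0.79] pos [0.4446 0.3306 0.2289] t 1.35 F [ 0.49 -0.01  0.15]
[0.36878219 0.31599502 0.37054859] [ 0.62765246 -0.0995487  -0.11735967  0.76313115]
[[289.92395033 186.59732902]
 [290.23683451 293.95595643]]
```

View pics/w1.png

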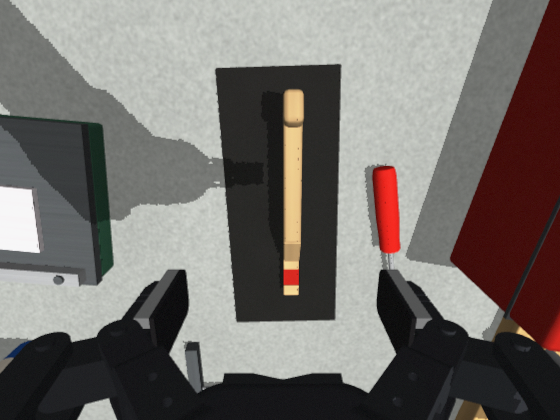

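```bash
python3 -m jog '0.0008 0.0063 0 0 0 -0.4 0.085; 0.0008 0.0063 0 0 0 -0.8 0.085; 0.0008 0.0063 0 0 0 -0.8 0.085'; python3 -c "
from h import *
goal([.4426,.3366,.23],np.radians(101.9))
c=shot('wrist','w2'); crop(c,230,60,350,330,2.2,'w2a'); crop(c,260,80,330,170,6,'w2b'); crop(c,260,220,330,310,6,'w2c')
"; cd pics; python3 -c "
import cv2,numpy as np
cv2.imwrite('w2d.png',np.hstack([cv2.imread('w2b.png')[:540],cv2.imread('w2c.png')[:540]][:2]))"
```

```text
t: 1.7
eef_pos: [0.4375, 0.3459, 0.2301]
tool_rot: [0.0, -0.11, 0.994, 0.001]
contact_force: [-0.1, 1.1, -0.7]
gripper_width: 0.996
shift mm [ -3.  -10.2   0.1] rotvec [0.06 0.01 0.78] pos [0.4375 0.3459 0.2301] t 1.7 F [-0.09  1.08 -0.7 ]
```

View pics/w2d.png

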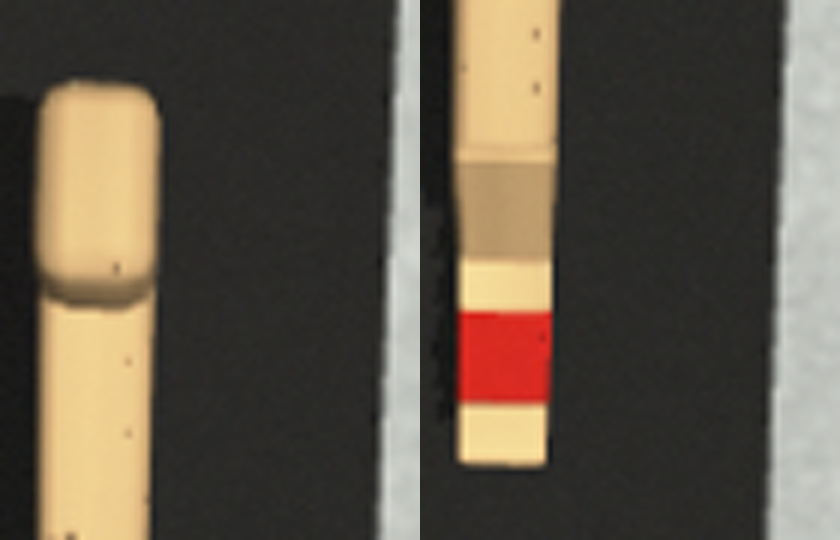

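```bash
python3 -c "
from h import *
import io,contextlib
with contextlib.redirect_stdout(io.StringIO()):
    from fit import fit,unc
c=shot('wrist','w3'); crop(c,260,80,330,170,6,'w3b'); crop(c,260,220,330,310,6,'w3c')
B=lambda p:unc((260,80),6,p); C=lambda p:unc((260,220),6,p)
st=fit('stick',[(c,C((37,466)),(.144,-.009,.02)),(c,C((127,466)),(.144,.009,.02)),(c,C((35,150)),(.06,-.009,.059)),(c,C((137,150)),(.06,.009,.059)),(c,B((38,82)),(-.09,-.009,.083)),(c,B((159,82)),(-.09,.009,.083))],[.44,.33,.2])
goal([st[0],st[1],.23],st[2]+np.pi/2)
"; cd pics; python3 -c "
import cv2,numpy as np
cv2.imwrite('w3d.png',np.hstack([cv2.imread('w3b.png')[:540],cv2.imread('w3c.png')[:540]][:2]))"
```

```text
stick [0.4436 0.3378 0.1937] 11.1
[[0.3, -0.7], [-0.02, -0.38], [-0.36, 2.28], [0.02, 2.67], [-0.71, -0.73], [0.87, -0.16]]
shift mm [-3.7 -7.4 -0.1] rotvec [0.01 0.   1.41] pos [0.4384 0.3442 0.2299] t 1.9 F [-0.83  0.02  0.05]
```

View pics/w3d.png

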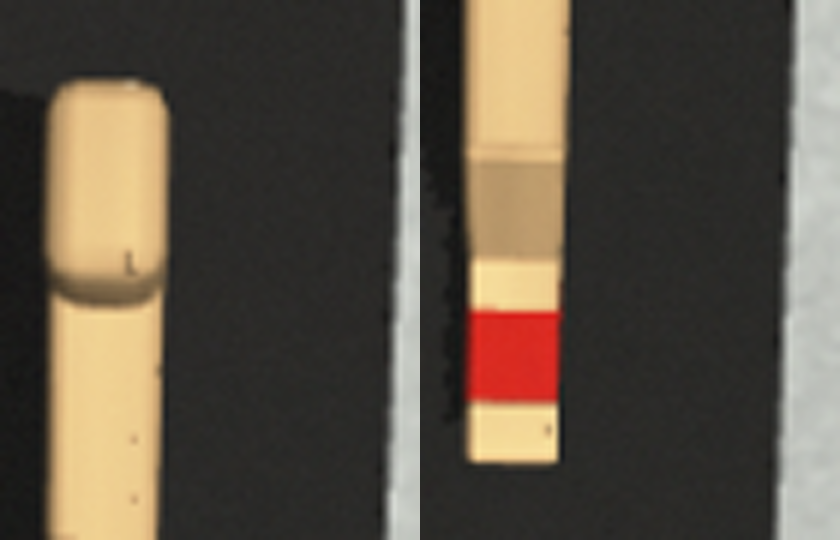

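```bash
python3 -c "
from h import *
import io,contextlib
with contextlib.redirect_stdout(io.StringIO()):
    from fit import fit,unc
c=shot('wrist','w4'); crop(c,260,80,330,170,6,'w4b'); crop(c,260,220,330,310,6,'w4c')
B=lambda p:unc((260,80),6,p); C=lambda p:unc((260,220),6,p)
st=fit('stick',[(c,C((47,464)),(.144,-.009,.02)),(c,C((138,464)),(.144,.009,.02)),(c,C((46,155)),(.06,-.009,.059)),(c,C((145,155)),(.06,.009,.059)),(c,B((47,78)),(-.09,-.009,.083)),(c,B((169,78)),(-.09,.009,.083))],[.44,.33,.2])
goal([st[0],st[1],.23],st[2]+np.pi/2)
"; cd pics; python3 -c "
import cv2,numpy as np
cv2.imwrite('w4d.png',np.hstack([cv2.imread('w4b.png')[:540],cv2.imread('w4c.png')[:540]][:2]))"
```

```text
stick [0.4433 0.3384 0.1957] 11.21
[[0.29, -0.61], [-0.19, -0.33], [-0.5, 1.12], [0.38, 1.47], [-0.71, -0.6], [0.73, -0.1]]
shift mm [-3.4 -6.1 -0.2] rotvec [0.   0.   1.24] pos [0.4387 0.3437 0.2298] t 2.05 F [ 0.29 -0.67  1.07]
```

View pics/w4d.png

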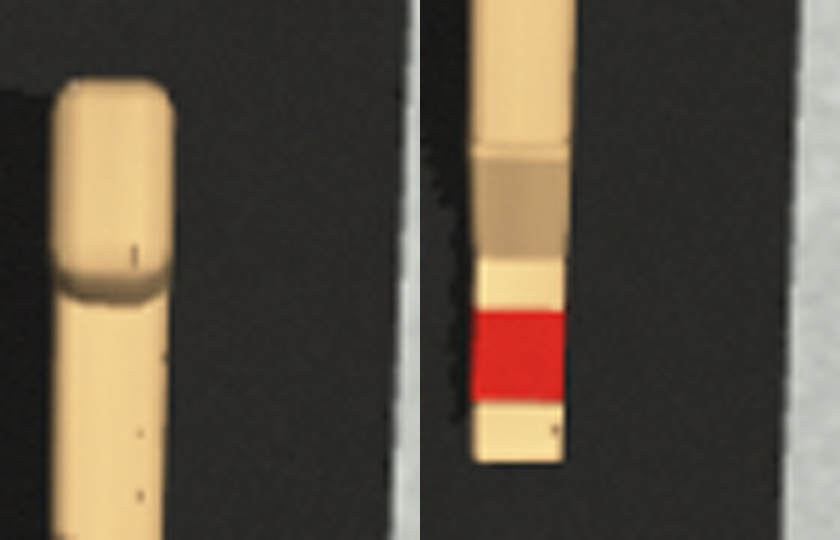

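```bash
python3 -m jog '-0.0034 -0.0057 0.03 0 0 1.25 0.085; -0.0034 -0.0057 0.07 0 0 1.25 0.085; -0.0034 -0.0057 0.11 0 0 1.25 0.085; -0.0034 -0.0057 0.14 0 0 1.25 0.085; -0.0034 -0.0057 0.14 0 0 1.25 0.085'; python3 -c "
from h import *
c=shot('wrist','w5')
goal([.4433,.3388,.0145],np.radians(101.2))
"
```

```text
t: 2.55
eef_pos: [0.4409, 0.3366, 0.0861]
tool_rot: [-0.003, -0.098, 0.995, -0.002]
contact_force: [-0.6, -0.5, 0.6]
gripper_width: 0.995
shift mm [-1.3  1.  74. ] rotvec [-0.12 -0.19 -0.02] pos [0.4424 0.3378 0.0885] t 2.6 F [-0.03 -0.1   0.2 ]
```

View pics/w5.png

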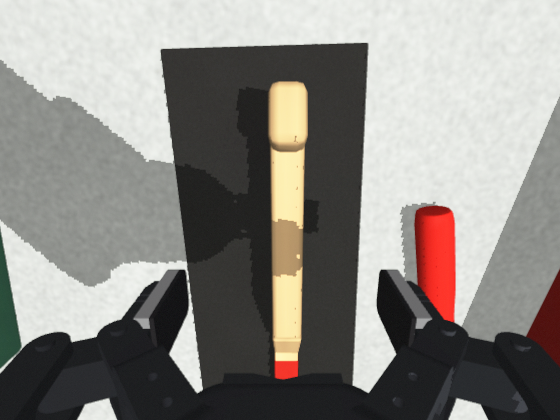

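```bash
python3 -m jog '0 0 0.035 0 0 0 0.085; 0 0 0.065 0 0 0 0.085; 0 0 0.075 0 0 0 0.06; 0 0 0.075 0 0 0 0.04; 0 0 0.075 0 0 0 0.03' 40; python3 -c "
from h import *
goal([.4433,.3388,.0145],np.radians(101.2)); print(status.get_obs()['gripper_width'])
"
```

```text
t: 3.1
eef_pos: [0.4445, 0.3396, 0.0166]
tool_rot: [0.001, -0.097, 0.995, 0.001]
contact_force: [0.5, 0.0, -0.1]
gripper_width: 0.508
shift mm [ 1.4 -0.6  2.1] rotvec [ 0.08  0.13 -0.03] pos [0.4445 0.3396 0.0166] t 3.1 F [ 0.49  0.03 -0.14]
0.5080871204947331
```

```bash
python3 -m jog '0 0 0 0 0 0 0.03; 0 0 0 0 0 0 0.015; 0 0 0 0 0 0 0; 0 0 0 0 0 0 0; 0 0 0 0 0 0 0' 100; python3 -c "
from h import *
c=shot('wrist','w6')
goal([.4433,.3388,.0145],np.radians(101.2)); print(status.get_obs()['gripper_width'])
"
```

```text
t: 3.6
eef_pos: [0.4443, 0.3395, 0.0165]
tool_rot: [0.001, -0.097, 0.995, 0.001]
contact_force: [-1.0, -1.1, 6.8]
gripper_width: 0.2
shift mm [ 1.1 -0.5  2. ] rotvec [ 0.08  0.12 -0.01] pos [0.4443 0.3395 0.0165] t 3.65 F [-1.37 -1.23  7.19]
0.19876737633066524
```

View pics/w6.png

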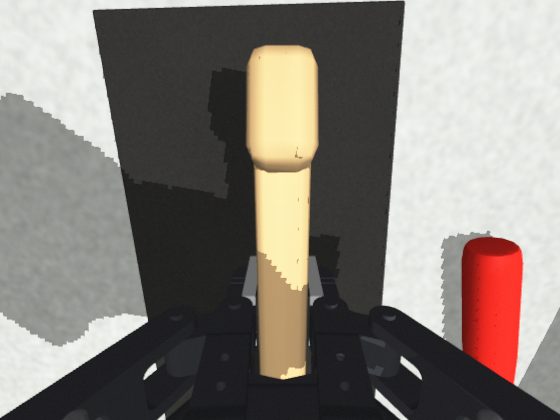

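```bash
cat >> h.py <<'E'
SH=np.array([.5657,-.061,np.radians(-84.05)])
def s2w(x,y):
    c,s=np.cos(SH[2]),np.sin(SH[2]); return SH[0]+c*x-s*y,SH[1]+s*x+c*y
def w2s(X,Y):
    c,s=np.cos(SH[2]),np.sin(SH[2]); dx,dy=X-SH[0],Y-SH[1]; return c*dx+s*dy,-s*dx+c*dy
def sg(x,y,z):
    """grip goal in shear frame; prints also present"""
    o=status.get_obs(); p=o["eef_pos"]; print("now shear mm",np.round(np.array(w2s(p[0],p[1]))*1e3,1),"z",round(p[2]*1e3,1), "F shear", np.round([*(np.array([[np.cos(SH[2]),np.sin(SH[2])],[-np.sin(SH[2]),np.cos(SH[2])]])@np.array(o["contact_force"][:2])),o["contact_force"][2]],2))
    return goal([*s2w(x,y),z],SH[2]+np.pi/2)
E
python3 -m jog '0 0 -0.02 0 0 0 0; 0 0 -0.05 0 0 0 0; 0 0 -0.08 0 0 0 0; 0 0 -0.1 0 0 0 0; 0 0 -0.1 0 0 0 0'; python3 -c "
from h import *
sg(-.185,-.075,.12); c=shot('scene'); crop(c,320,150,460,290,4,'s2'); print(s2w(-.185,-.075))
"
```

```text
t: 4.15
eef_pos: [0.4451, 0.3402, 0.1183]
tool_rot: [0.003, -0.097, 0.995, 0.002]
contact_force: [-0.3, -0.2, -1.7]
gripper_width: 0.197
now shear mm [-411.5  -78.3] z 118.3 F shear [ 0.13 -0.3  -1.72]
shift mm [  17.3 -225.9   -2.6] rotvec [4.200e-01 7.000e-02 9.522e+01] pos [0.4451 0.3402 0.1183] t 4.15 F [-0.29 -0.17 -1.72]
(np.float64(0.47192684507054905), np.float64(0.1152288155057997))
```

View pics/s2.png

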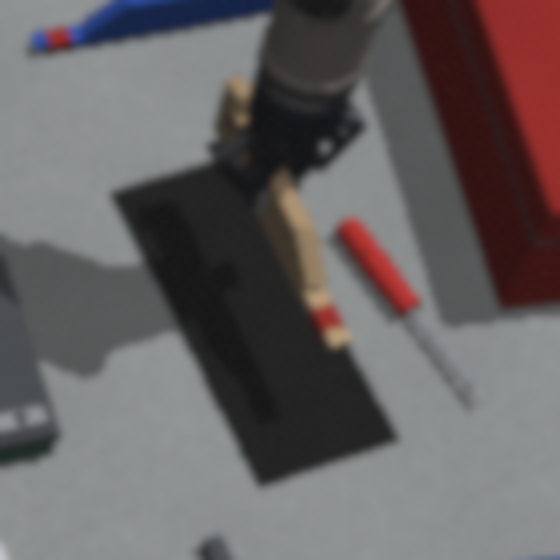

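```bash
python3 -m jog '0 -0.005 0 0 0 8 0; 0 -0.02 0 0 0 16 0; 0 -0.04 0 0 0 24 0; 0.005 -0.065 0 0 0 32 0; 0.008 -0.09 0 0 0 40 0';python3 -m jog '0 0 0 0 0 8 0; 0 0 0 0 0 16 0; 0 0 0 0 0 24 0; 0 0 0 0 0 32 0; 0 0 0 0 0 40 0';  python3 -c "
from h import *
sg(-.185,-.075,.12)
"
```

```text
t: 4.7
eef_pos: [0.452, 0.2475, 0.1135]
tool_rot: [-0.001, 0.251, 0.968, -0.001]
contact_force: [1.2, -0.2, -1.1]
gripper_width: 0.202
t: 5.2
eef_pos: [0.4522, 0.2483, 0.1136]
tool_rot: [-0.0, 0.567, 0.823, -0.001]
contact_force: [1.0, 0.6, -0.7]
gripper_width: 0.197
now shear mm [-319.4  -80.9] z 113.6 F shear [-0.54  1.06 -0.7 ]
shift mm [-131.4  -28.9   -6.2] rotvec [-0.11  0.07 14.9 ] pos [0.4522 0.2483 0.1136] t 5.2 F [ 1.    0.65 -0.7 ]
```

```bash
python3 -m jog '-0.03 -0.007 0 0 0 5 0; -0.06 -0.014 0 0 0 10 0; -0.09 -0.02 0 0 0 14.9 0; -0.115 -0.025 0 0 0 14.9 0; -0.1314 -0.0289 0 0 0 14.9 0';  python3 -m jog '0 0 0 0 0 0 0; 0 0 0 0 0 0 0';  python3 -c "
from h import *
sg(-.185,-.075,.0585)
c=shot('top'); crop(c,200,100,340,230,5,'t3')
c=shot('scene'); crop(c,200,200,340,300,5,'s3')
shot('wrist','w7')
"
```

```text
t: 5.7
eef_pos: [0.4728, 0.1125, 0.114]
tool_rot: [0.0, 0.668, 0.744, -0.001]
contact_force: [0.2, 1.3, -1.0]
gripper_width: 0.194
t: 5.9
eef_pos: [0.4729, 0.1154, 0.1142]
tool_rot: [-0.0, 0.668, 0.744, -0.001]
contact_force: [-0.4, 0.8, -1.3]
gripper_width: 0.198
now shear mm [-185.1  -74. ] z 114.2 F shear [-0.8  -0.29 -1.26]
shift mm [-0.  -0.9 55.7] rotvec [-0.07  0.02  0.26] pos [0.4729 0.1154 0.1142] t 5.9 F [-0.37  0.77 -1.26]
```

View pics/t3.png

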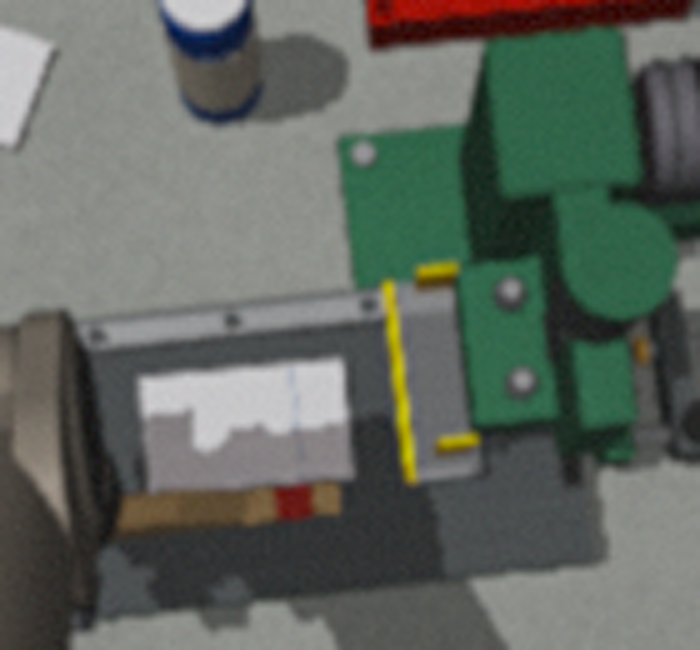

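View pics/s3.png

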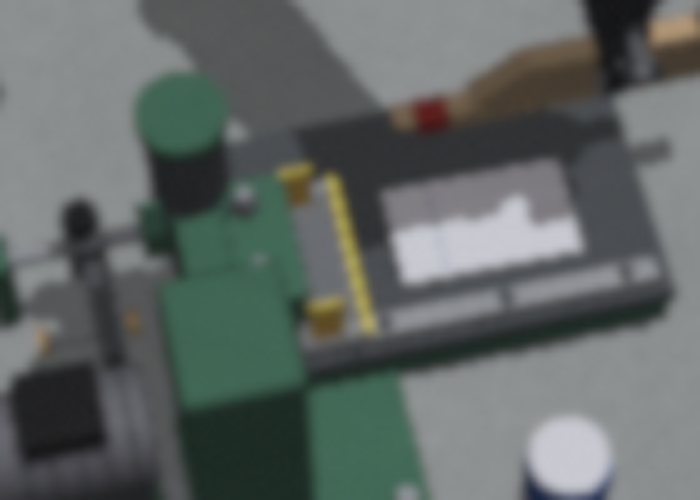

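View pics/w7.png

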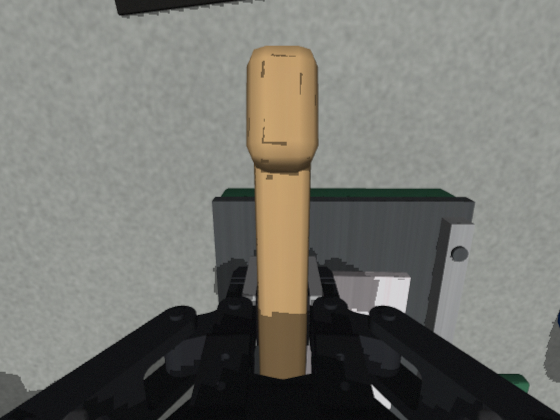

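```bash
python3 -c "
from h import *
c=shot('wrist','w8'); crop(c,200,180,330,340,5,'w8a'); crop(c,340,180,500,340,5,'w8b'); print(proj(c,[[*s2w(-.2,-.12),.045],[*s2w(-.2,.055),.045],[*s2w(-.19,.035),.059],[*s2w(-.19,.05),.059],[*s2w(-.1,.035),.059]]))
"
```

```text
[[212.22068858 203.84596392]
 [472.89115657 205.64940841]
 [450.86311409 226.80974516]
 [474.27184753 226.96937353]
 [430.53675692 343.2029903 ]]
```

View pics/w8a.png

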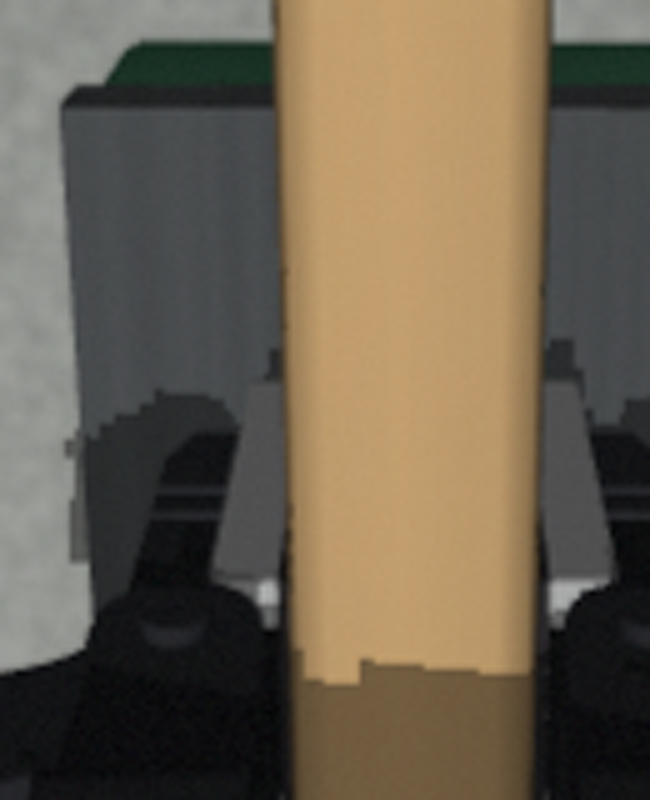

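View pics/w8b.png

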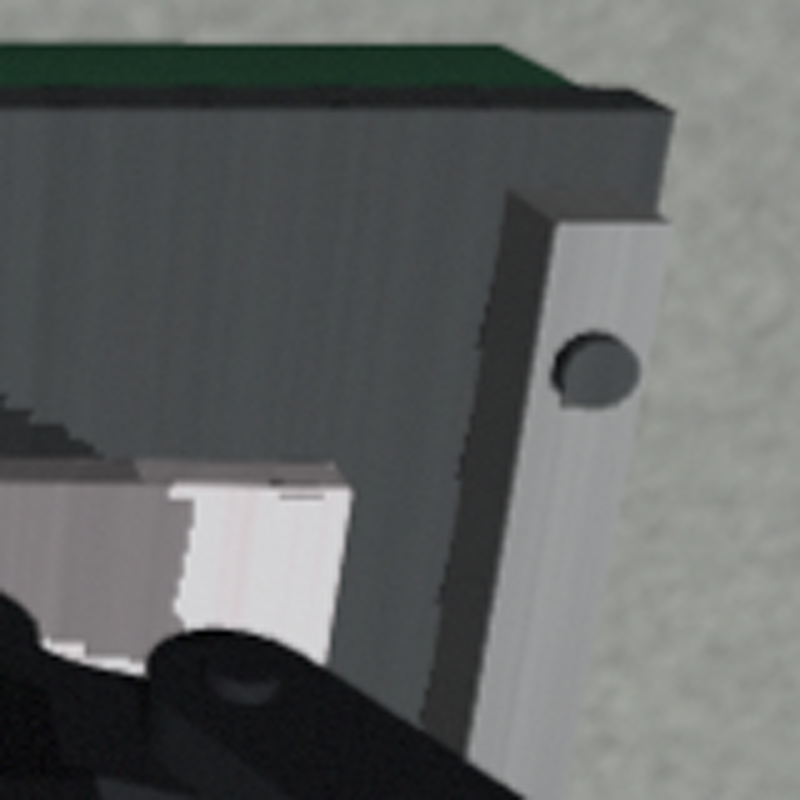

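```bash
python3 -c "
from h import *
import io,contextlib
with contextlib.redirect_stdout(io.StringIO()):
    from fit import fit,unc
c=shot('wrist')
A=lambda p:unc((200,180),5,p); B=lambda p:unc((340,180),5,p)
ob=[(c,A((62,105)),(-.2,-.12,.045)),(c,B((673,110)),(-.2,.055,.045)),(c,B((555,220)),(-.19,.035,.059)),(c,B((668,220)),(-.19,.05,.059)),(c,B((505,193)),(-.19,.035,.045))]
sh=fit('shear',ob,SH)
print(w2s(*at(c,*B((352,490)),.053)[:2]), w2s(*at(c,*B((1,483)),.053)[:2]),w2s(*at(c,*B((328,660)),.053)[:2]))
print('fence pts', w2s(*at(c,*B((555,220)),.059)[:2]), w2s(*at(c,*B((467,760)),.059)[:2]))
o=status.get_obs(); print(o['eef_pos'], np.degrees(rot(o['tool_rot']).as_matrix()[:,1][:2]) , np.degrees(np.arctan2(*rot(o['tool_rot']).as_matrix()[[1,0],1])))
"
```

```text
shear [ 0.5653 -0.0591 -1.4676] -84.09
[[-0.33, 0.06], [-1.34, 0.96], [0.2, -0.0], [1.05, 0.17], [0.15, -1.75]]
(np.float64(-0.14954766687128773), np.float64(0.016348410812438395)) (np.float64(-0.150298166260984), np.float64(-0.032534319239467424)) (np.float64(-0.12196458137364832), np.float64(0.016345589997032967))
fence pts (np.float64(-0.19189260612502188), np.float64(0.034774873621955686)) (np.float64(-0.10962578100994337), np.float64(0.0356003251607497))
[0.47340918 0.11653608 0.11473529] [56.94410226  6.33841917] 6.351419346882319
```

```bash
sed -i 's/^SH=.*/SH=np.array([.5653,-.0591,np.radians(-83.9)])/' h.py; python3 -m jog '0 0 0.02 0 0 0 0; 0 0 0.035 0 0 0 0; 0 0 0.045 0 0 0 0; 0 0 0.05 0 0 0 0; 0 0 0.05 0 0 0 0';  python3 -c "
from h import *
sg(-.185,-.072,.0585)
c=shot('scene'); crop(c,200,200,340,300,5,'s4')
"
```

```text
t: 6.75
eef_pos: [0.4732, 0.1159, 0.0644]
tool_rot: [-0.0, 0.667, 0.745, -0.0]
contact_force: [0.7, 0.0, -1.3]
gripper_width: 0.204
now shear mm [-183.7  -72.9] z 64.4 F shear [ 0.06  0.74 -1.3 ]
shift mm [1.2 1.  5.9] rotvec [-0.05  0.02  0.19] pos [0.4732 0.1159 0.0644] t 6.75 F [ 0.75  0.01 -1.3 ]
```

View pics/s4.png

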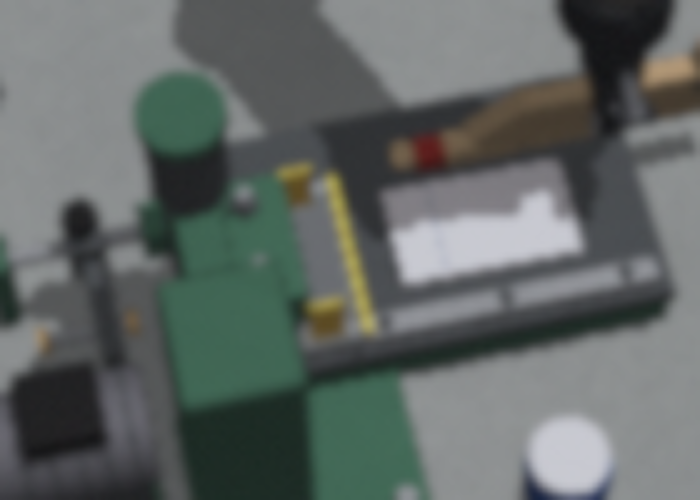

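```bash
python3 -m jog '0 0 0.003 0 0 0 0; 0 0 0.005 0 0 0 0;0 0 0.005 0 0 0 0'; python3 -m jog '0 0 0.001 0 0 0 0;0 0 0.001 0 0 0 0';python3 -m jog '0 0 0.001 0 0 0 0;0 0 0.001 0 0 0 0'
```

```text
t: 7.1
eef_pos: [0.4735, 0.1159, 0.0598]
tool_rot: [-0.0, 0.667, 0.745, 0.0]
contact_force: [0.8, 0.3, -1.0]
gripper_width: 0.196
t: 7.3
eef_pos: [0.4735, 0.1159, 0.0588]
tool_rot: [-0.0, 0.667, 0.745, 0.0]
contact_force: [-1.1, -0.1, -1.0]
gripper_width: 0.195
t: 7.5
eef_pos: [0.4735, 0.1159, 0.0577]
tool_rot: [-0.0, 0.667, 0.745, -0.0]
contact_force: [-0.5, 0.1, -1.5]
gripper_width: 0.195
```

```bash
python3 -m jog '0 0 0.0005 0 0 0 0;0 0 0.0005 0 0 0 0'; python3 -m jog '0 0 0.0005 0 0 0 0;0 0 0.0005 0 0 0 0';python3 -m jog '0 0 0.0005 0 0 0 0;0 0 0.0005 0 0 0 0'
```

```text
t: 7.7
eef_pos: [0.4736, 0.116, 0.0575]
tool_rot: [-0.0, 0.667, 0.745, 0.0]
contact_force: [-1.2, 0.6, 1.9]
gripper_width: 0.199
t: 7.9
eef_pos: [0.4736, 0.1159, 0.0574]
tool_rot: [-0.0, 0.667, 0.745, 0.0]
contact_force: [-3.4, -0.7, 9.3]
gripper_width: 0.197
t: 8.1
eef_pos: [0.4736, 0.116, 0.0574]
tool_rot: [-0.0, 0.667, 0.745, 0.0]
contact_force: [-5.1, 0.1, 17.8]
gripper_width: 0.198
```

```bash
python3 -m jog '0 0 -0.0023 0 0 0 0; 0 0.004 -0.0023 0 0 0 0; 0 0.008 -0.0023 0 0 0 0;0 0.012 -0.0023 0 0 0 0;0 0.016 -0.0023 0 0 0 0'; python3 -m jog '0 0.003 0 0 0 0 0;0 0.006 0 0 0 0 0;0 0.009 0 0 0 0 0;0 0.009 0 0 0 0 0'
python3 -c "
from h import *
sg(-.185,-.044,.0585)
c=shot('top'); crop(c,200,100,340,230,5,'t5')
c=shot('scene'); crop(c,200,200,340,300,5,'s5')
"
```

```text
t: 8.6
eef_pos: [0.4893, 0.1175, 0.0583]
tool_rot: [-0.0, 0.667, 0.745, -0.001]
contact_force: [-1.6, -1.3, -0.1]
gripper_width: 0.198
t: 9.0
eef_pos: [0.499, 0.1188, 0.0586]
tool_rot: [0.0, 0.667, 0.745, 0.0]
contact_force: [-0.5, -0.5, -0.1]
gripper_width: 0.198
now shear mm [-183.9  -47. ] z 58.6 F shear [ 0.48 -0.53 -0.15]
shift mm [1.1 3.  0.1] rotvec [0.04 0.   0.19] pos [0.499  0.1188 0.0586] t 9.0 F [-0.48 -0.53 -0.15]
```

View pics/t5.png

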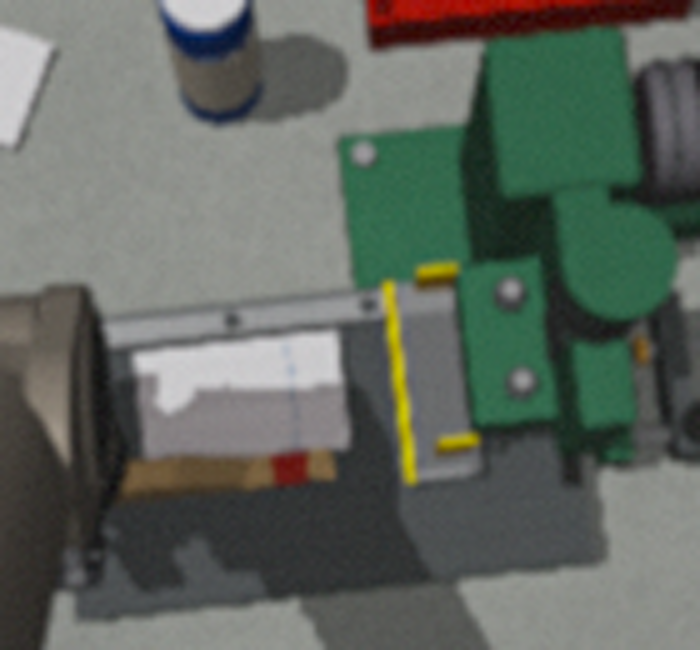

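View pics/s5.png

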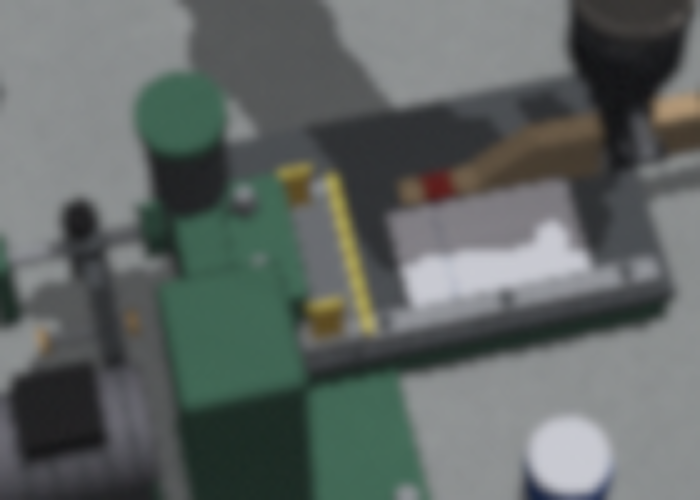

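```bash
python3 -m jog '0 0.001 0 0 0 0 0;0 0.0015 0 0 0 0 0';python3 -m jog '0 0.0005 0 0 0 0 0;0 0.001 0 0 0 0 0'; python3 -m jog '0 0.0005 0 0 0 0 0;0 0.0005 0 0 0 0 0';
```

```text
t: 9.3
eef_pos: [0.4995, 0.1188, 0.0586]
tool_rot: [-0.0, 0.667, 0.745, -0.0]
contact_force: [-2.2, 0.4, -0.4]
gripper_width: 0.198
t: 9.5
eef_pos: [0.5006, 0.1188, 0.0585]
tool_rot: [-0.0, 0.667, 0.745, -0.0]
contact_force: [-0.8, -0.2, -1.1]
gripper_width: 0.2
t: 9.7
eef_pos: [0.5015, 0.119, 0.0586]
tool_rot: [0.0, 0.667, 0.745, 0.0]
contact_force: [-0.4, 0.6, -1.7]
gripper_width: 0.192
```

```bash
python3 -m jog '0 0.0005 0 0 0 0 0;0 0.0005 0 0 0 0 0';python3 -m jog '0 0.0005 0 0 0 0 0;0 0.0005 0 0 0 0 0'; python3 -c "
from h import *
sg(-.185,-.044,.0585)"
```

```text
t: 9.9
eef_pos: [0.502, 0.119, 0.0586]
tool_rot: [0.0, 0.667, 0.745, 0.0]
contact_force: [-0.7, -0.6, -0.5]
gripper_width: 0.197
t: 10.1
eef_pos: [0.5023, 0.1191, 0.0586]
tool_rot: [-0.0, 0.667, 0.745, -0.0]
contact_force: [-1.5, 0.5, -0.9]
gripper_width: 0.198
now shear mm [-183.9  -43.7] z 58.6 F shear [-0.64 -1.43 -0.87]
shift mm [ 1.1 -0.3  0.1] rotvec [-0.01 -0.    0.18] pos [0.5023 0.1191 0.0586] t 10.1 F [-1.49  0.49 -0.87]
```

```bash
python3 -m jog '0 0.0005 0 0 0 0 0;0 0.0005 0 0 0 0 0';python3 -m jog '0 0.0005 0 0 0 0 0;0 0.0005 0 0 0 0 0'; python3 -m jog '0 0.0005 0 0 0 0 0;0 0.0005 0 0 0 0 0'; python3 -c "
from h import *
sg(-.185,-.044,.0585)"
```

```text
t: 10.3
eef_pos: [0.5024, 0.1191, 0.0585]
tool_rot: [-0.0, 0.667, 0.745, -0.0]
contact_force: [-3.2, -0.6, 0.4]
gripper_width: 0.197
t: 10.5
eef_pos: [0.5024, 0.1191, 0.0584]
tool_rot: [-0.001, 0.667, 0.745, -0.001]
contact_force: [-4.6, -0.0, 1.4]
gripper_width: 0.194
t: 10.7
eef_pos: [0.5025, 0.1191, 0.0583]
tool_rot: [-0.001, 0.667, 0.745, -0.001]
contact_force: [-5.7, -0.1, 3.0]
gripper_width: 0.199
now shear mm [-183.9  -43.5] z 58.3 F shear [-0.51 -5.71  3.05]
shift mm [ 1.1 -0.5 -0.2] rotvec [-0.16 -0.01  0.17] pos [0.5025 0.1191 0.0583] t 10.7 F [-5.73 -0.1   3.05]
```

```bash
python3 -c "
from h import *
c=shot('wrist','w9'); crop(c,280,200,480,350,4,'w9a')
c=shot('top'); crop(c,210,135,310,210,8,'t6')
"
```

```text
(no output)
```

View pics/w9a.png

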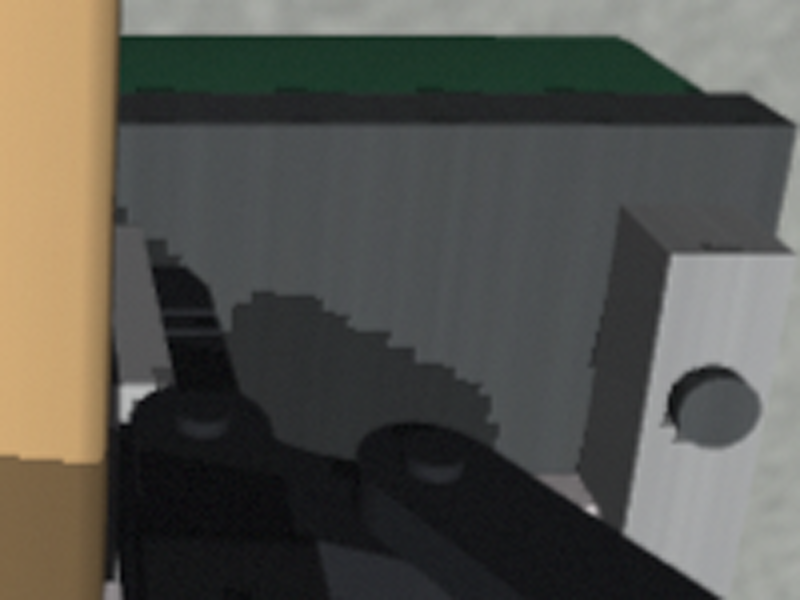

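View pics/t6.png

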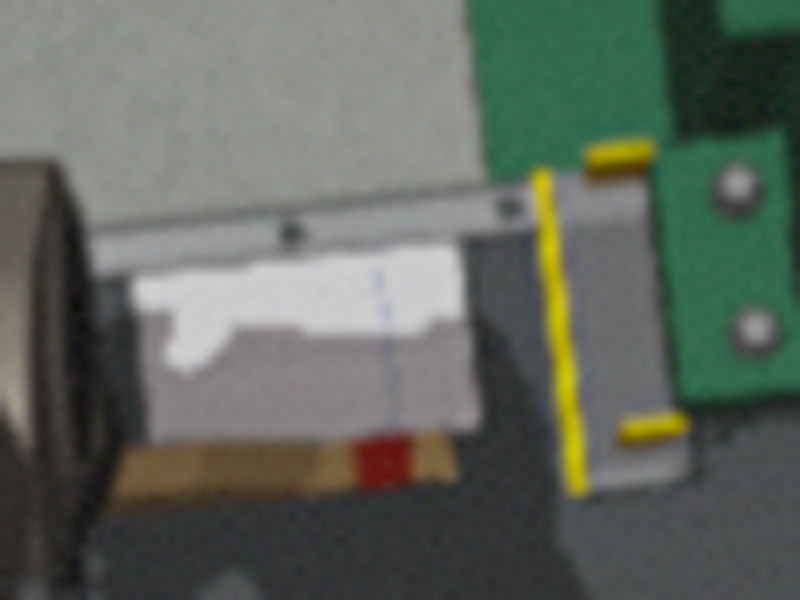

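```bash
python3 -m jog '0 -0.006 0 0 0 0 0;0 -0.014 0 0 0 0 0; 0 -0.014 -0.02 0 0 0 0; 0 -0.014 -0.035 0 0 0 0; 0.03 -0.014 -0.035 0 0 0 0'; python3 -m jog '0.03 0.01 0 0 0 0 0;0.06 0.03 0 0 0 0 0;0.087 0.056 0 0 0 0 0;0.087 0.056 0 0 0 0 0;0.087 0.056 0 0 0 0 0'; python3 -c "
from h import *
sg(-.3,0.0003,.0585)
c=shot('wrist','w10')
c=shot('top'); crop(c,170,120,310,210,5.7,'t7')"
```

```text
t: 11.3
eef_pos: [0.4888, 0.1441, 0.0958]
tool_rot: [0.002, 0.67, 0.743, 0.002]
contact_force: [1.1, 0.2, -0.7]
gripper_width: 0.2
t: 11.8
eef_pos: [0.5329, 0.2406, 0.0935]
tool_rot: [0.0, 0.667, 0.745, 0.0]
contact_force: [-0.5, -0.9, -2.0]
gripper_width: 0.2
now shear mm [-3.014e+02 -3.000e-01] z 93.5 F shear [ 0.82 -0.55 -1.95]
shift mm [-1.4  0.6 35. ] rotvec [0.05 0.02 0.27] pos [0.5329 0.2406 0.0935] t 11.8 F [-0.46 -0.87 -1.95]
```

View pics/t7.png

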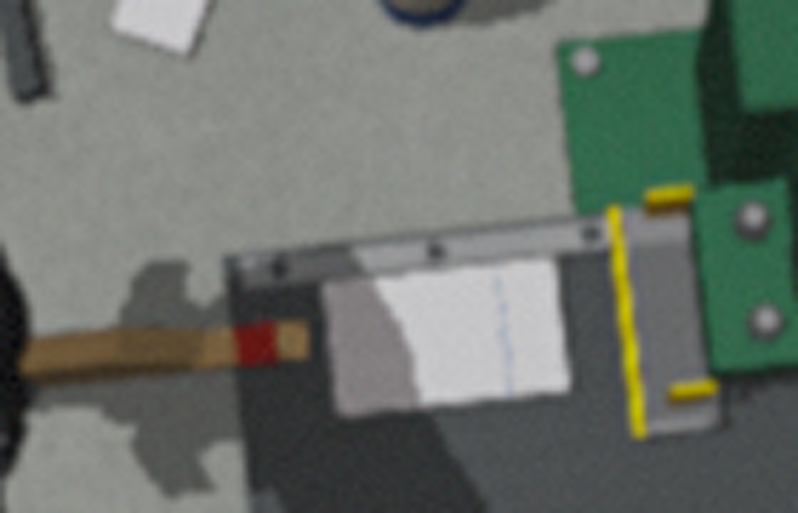

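View pics/w10.png

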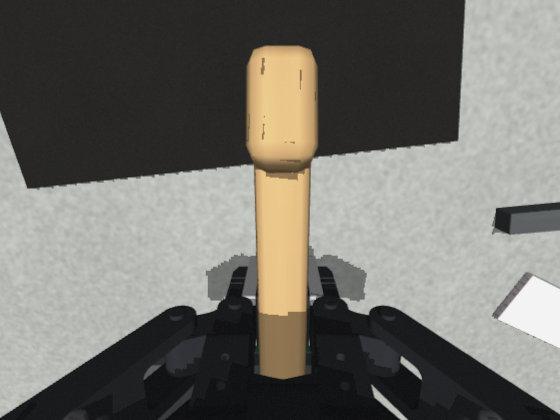

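```bash
python3 -c "
from h import *
import io,contextlib
with contextlib.redirect_stdout(io.StringIO()):
    from fit import fit,unc
c=shot('top'); T=lambda p:unc((170,120),5.7,p)
b=fit('bar',[(c,T((322,281)),(-.06,.035,.053)),(c,T((555,258)),(.06,.035,.053)),(c,T((570,390)),(.06,-.035,.053)),(c,T((340,415)),(-.06,-.035,.053))],[.55,.05,-1.47])
print(w2s(*b[:2]))"
python3 -m jog '0 0.0005 0.01 0 0 0 0;0 0.0005 0.02 0 0 0 0; 0 0.0005 0.03 0 0 0 0; 0 0.0005 0.035 0 0 0 0; 0 0.0005 0.035 0 0 0 0'; python3 -c "
from h import *
sg(-.285,0.0003,.0585)
c=shot('scene'); crop(c,200,200,360,300,5,'s8')"
```

```text
bar [ 0.5556  0.0286 -1.4647] -83.92
[[0.32, 0.1], [0.02, -0.24], [0.03, 0.03], [-0.37, 0.1]]
(np.float64(-0.08820187502777709), np.float64(-0.0003184307854369392))
t: 12.55
eef_pos: [0.5327, 0.2397, 0.0576]
tool_rot: [-0.0, 0.667, 0.745, -0.001]
contact_force: [-0.2, -0.6, -0.6]
gripper_width: 0.195
now shear mm [-300.6   -0.6] z 57.6 F shear [ 0.59 -0.22 -0.61]
shift mm [-15.6   0.9  -0.9] rotvec [-0.1   0.05  0.17] pos [0.5327 0.2397 0.0576] t 12.55 F [-0.15 -0.61 -0.61]
```

View pics/s8.png

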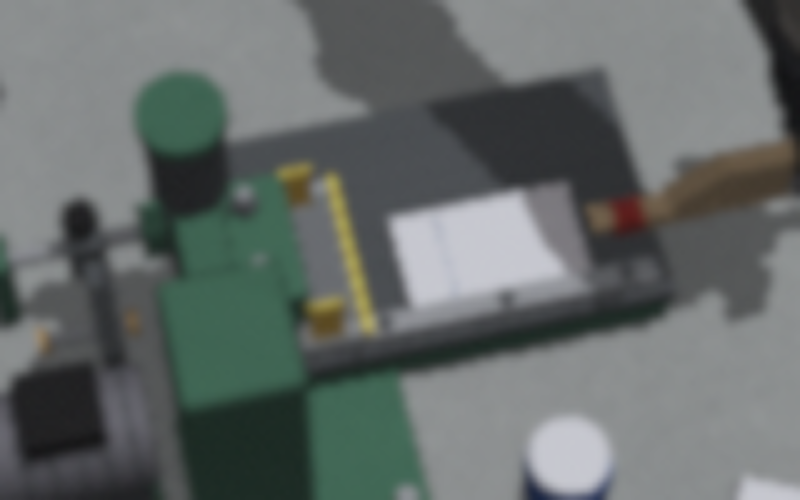

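```bash
python3 -m jog '-0.005 0.0005 -0.0012 0 0 0.15 0;-0.010 0.0005 -0.0012 0 0 0.15 0; -0.015 0.0005 -0.0012 0 0 0.15 0; -0.020 0.0005 -0.0012 0 0 0.15 0; -0.024 0.0005 -0.0012 0 0 0.15 0';python3 -m jog '-0.006 0 0 0 0 0 0;-0.012 0 0 0 0 0 0; -0.018 0 0 0 0 0 0; -0.024 0 0 0 0 0 0; -0.03 0 0 0 0 0 0'; python3 -c "
from h import *
sg(-.246,0.0003,.0587)
c=shot('top'); crop(c,200,120,340,210,5.7,'t9')"
```

```text
t: 13.1
eef_pos: [0.5365, 0.216, 0.06]
tool_rot: [-0.0, 0.668, 0.744, 0.0]
contact_force: [-0.7, 1.2, 0.2]
gripper_width: 0.197
t: 13.6
eef_pos: [0.5397, 0.186, 0.0598]
tool_rot: [0.0, 0.668, 0.744, 0.0]
contact_force: [-0.2, 0.6, -0.5]
gripper_width: 0.198
now shear mm [-246.4    0.6] z 59.8 F shear [-0.66 -0.12 -0.5 ]
shift mm [-0.4 -0.3  1.1] rotvec [0.01 0.   0.03] pos [0.5397 0.186  0.0598] t 13.6 F [-0.19  0.64 -0.5 ]
```

View pics/t9.png

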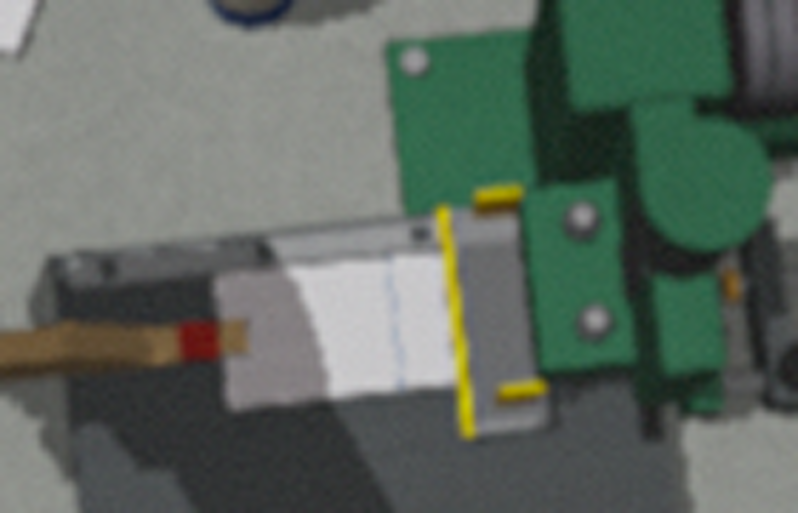

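```bash
python3 -m jog '-0.006 0 0.0004 0 0 0 0;-0.012 0 0.0009 0 0 0 0; -0.018 0 0.0009 0 0 0 0; -0.024 0 0.0009 0 0 0 0; -0.03 0 0.0009 0 0 0 0';python3 -m jog '-0.005 0 0 0 0 0 0;-0.01 0 0 0 0 0 0; -0.014 0 0 0 0 0 0; -0.018 0 0 0 0 0 0; -0.021 0 0 0 0 0 0'; python3 -c "
from h import *
sg(-.195,0.0003,.0587)
c=shot('top'); crop(c,200,120,340,210,5.7,'t10')"
```

```text
t: 14.15
eef_pos: [0.5428, 0.1561, 0.0589]
tool_rot: [-0.0, 0.668, 0.744, -0.0]
contact_force: [-0.7, 1.5, -0.3]
gripper_width: 0.197
t: 14.65
eef_pos: [0.5451, 0.1355, 0.0589]
tool_rot: [-0.0, 0.668, 0.744, -0.0]
contact_force: [-0.2, 1.7, -0.5]
gripper_width: 0.2
now shear mm [-195.6    0.6] z 58.9 F shear [-1.68 -0.07 -0.46]
shift mm [-0.6 -0.3  0.2] rotvec [-0.    0.    0.03] pos [0.5451 0.1355 0.0589] t 14.65 F [-0.25  1.66 -0.46]
```

View pics/t10.png

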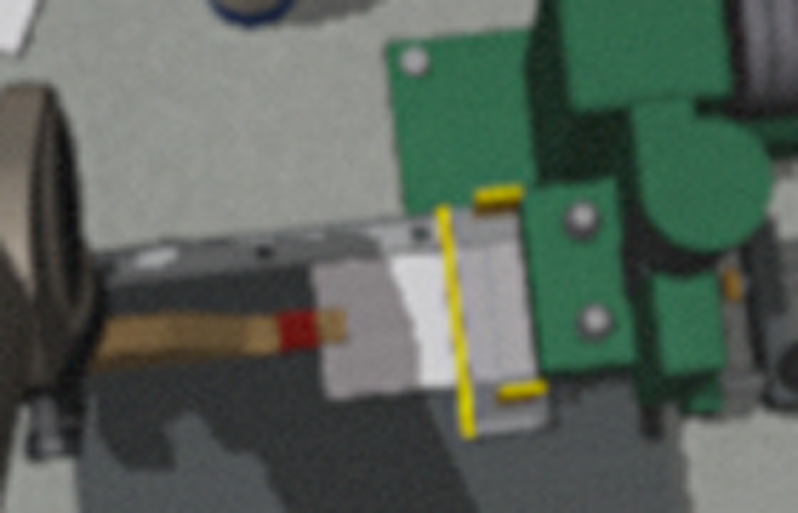

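```bash
python3 -m jog '-0.0015 0 0 0 0 0 0;-0.003 0 0 0 0 0 0; -0.0045 0 0 0 0 0 0'; python3 -m jog '-0.001 0 0 0 0 0 0;-0.002 0 0 0 0 0 0';python3 -m jog '-0.001 0 0 0 0 0 0;-0.002 0 0 0 0 0 0'; python3 -c "
from h import *
sg(-.187,0.0003,.0587)"
```

```text
t: 15.0
eef_pos: [0.5455, 0.1315, 0.0589]
tool_rot: [-0.0, 0.668, 0.744, 0.0]
contact_force: [-0.2, 1.8, -0.8]
gripper_width: 0.194
t: 15.2
eef_pos: [0.5457, 0.1294, 0.0589]
tool_rot: [-0.0, 0.668, 0.744, -0.0]
contact_force: [0.5, 1.4, -0.8]
gripper_width: 0.198
t: 15.4
eef_pos: [0.5459, 0.1284, 0.059]
tool_rot: [-0.0, 0.668, 0.744, 0.0]
contact_force: [-1.0, 6.3, 1.4]
gripper_width: 0.2
now shear mm [-188.5    0.6] z 59.0 F shear [-6.42 -0.34  1.43]
shift mm [-1.5 -0.3  0.3] rotvec [-0.   -0.07  0.07] pos [0.5459 0.1284 0.059 ] t 15.4 F [-1.02  6.34  1.43]
```

```bash
python3 -m jog '-0.001 0 0 0 0 0 0;-0.001 0 0 0 0 0 0'; python3 -m jog '-0.001 0 0 0 0 0 0;-0.001 0 0 0 0 0 0';python3 -m jog '-0.001 0 0 0 0 0 0;-0.001 0 0 0 0 0 0';python3 -m jog '-0.001 0 0 0 0 0 0;-0.001 0 0 0 0 0 0'; python3 -c "
from h import *
sg(-.187,0.0003,.0587)"
```

```text
t: 15.6
eef_pos: [0.5459, 0.1283, 0.0591]
tool_rot: [-0.001, 0.668, 0.744, 0.001]
contact_force: [-0.9, 6.5, 1.1]
gripper_width: 0.195
t: 15.8
eef_pos: [0.5459, 0.1282, 0.0591]
tool_rot: [-0.001, 0.668, 0.745, 0.001]
contact_force: [-2.1, 8.1, 1.3]
gripper_width: 0.197
t: 16.0
eef_pos: [0.546, 0.1281, 0.0592]
tool_rot: [-0.002, 0.667, 0.745, 0.001]
contact_force: [-3.5, 10.1, 1.7]
gripper_width: 0.201
t: 16.2
eef_pos: [0.5462, 0.1269, 0.0592]
tool_rot: [-0.001, 0.667, 0.745, 0.001]
contact_force: [-2.2, 8.4, 1.5]
gripper_width: 0.199
now shear mm [-187.     0.7] z 59.2 F shear [-8.61 -1.29  1.53]
shift mm [ 0.  -0.4  0.5] rotvec [ 0.01 -0.21  0.18] pos [0.5462 0.1269 0.0592] t 16.2 F [-2.2   8.43  1.53]
```

```bash
python3 -m jog '-0.001 0 0 0 0 0 0;-0.001 0 0 0 0 0 0'; python3 -m jog '-0.001 0 0 0 0 0 0;-0.002 0 0 0 0 0 0';python3 -m jog '-0.001 0 0 0 0 0 0;-0.002 0 0 0 0 0 0';python3 -m jog '-0.001 0 0 0 0 0 0;-0.002 0 0 0 0 0 0'; python3 -c "
from h import *
sg(-.187,0.0003,.0587)"
```

```text
t: 16.4
eef_pos: [0.5464, 0.1248, 0.0591]
tool_rot: [-0.001, 0.668, 0.745, 0.001]
contact_force: [-0.8, 7.0, 1.7]
gripper_width: 0.192
t: 16.6
eef_pos: [0.5467, 0.1223, 0.0591]
tool_rot: [-0.001, 0.668, 0.744, 0.001]
contact_force: [-0.2, 5.2, 0.8]
gripper_width: 0.196
t: 16.8
eef_pos: [0.5469, 0.12, 0.0591]
tool_rot: [-0.001, 0.668, 0.744, 0.001]
contact_force: [-0.6, 4.9, 1.2]
gripper_width: 0.2
t: 17.0
eef_pos: [0.5472, 0.118, 0.0591]
tool_rot: [-0.001, 0.668, 0.744, 0.001]
contact_force: [-0.3, 4.9, 0.6]
gripper_width: 0.194
now shear mm [-178.     0.8] z 59.1 F shear [-4.93  0.26  0.61]
shift mm [ 9.  -0.5  0.4] rotvec [ 0.02 -0.1   0.11] pos [0.5472 0.118  0.0591] t 17.0 F [-0.26  4.93  0.61]
```

```bash
python3 -c "
from h import *
c=shot('top'); crop(c,310,140,370,200,12,'t11')
for p in [(328,170),(348,168),(330,160)]:
  print([np.round(w2s(*at(c,*p,z)[:2]),4) for z in (.05,.06)])
c=shot('scene'); crop(c,180,230,250,290,11,'s11')
"
```

```text
[array([ 0.1495, -0.0005]), array([ 0.1477, -0.0022])]
[array([ 0.2092, -0.001 ]), array([ 0.2069, -0.0027])]
[array([0.1591, 0.0286]), array([0.1572, 0.0267])]
```

View pics/t11.png

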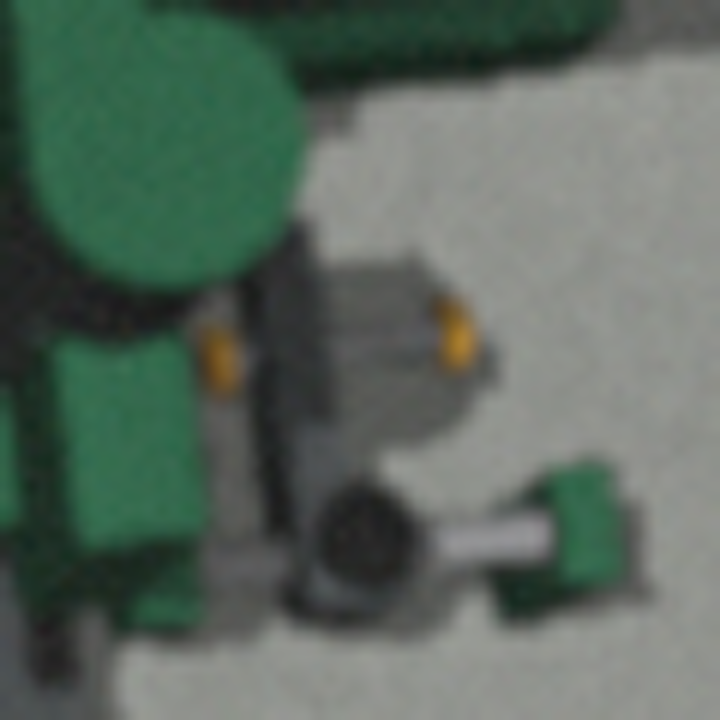

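View pics/s11.png

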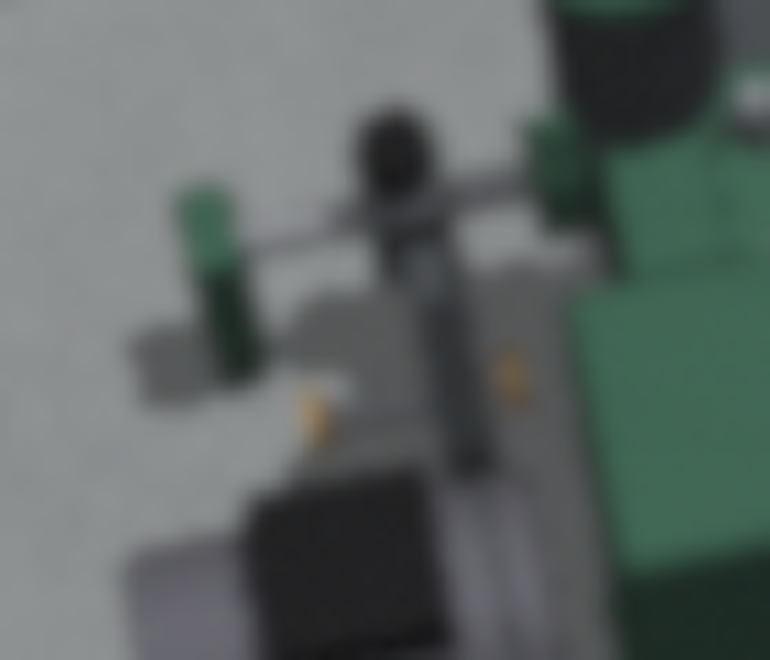

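```bash
python3 -m jog '-0.003 0 0 0 0 0 0;-0.006 0 0 0 0 0 0;-0.009 0 0 0 0 0 0;-0.012 0 0 0 0 0 0;-0.015 0 0 0 0 0 0';python3 -m jog '-0.003 0 0 0 0 0 0;-0.006 0 0 0 0 0 0;-0.009 0 0 0 0 0 0;-0.012 0 0 0 0 0 0;-0.015 0 0 0 0 0 0';python3 -m jog '-0.003 0 0 0 0 0 0;-0.006 0 0 0 0 0 0;-0.009 0 0 0 0 0 0;-0.012 0 0 0 0 0 0;-0.015 0 0 0 0 0 0'; python3 -c "
from h import *
sg(-.104,0.0003,.0587)
c=shot('top'); crop(c,200,120,340,210,5.7,'t12')"
```

```text
t: 17.6
eef_pos: [0.5488, 0.103, 0.0591]
tool_rot: [-0.001, 0.668, 0.744, 0.001]
contact_force: [-0.0, 6.0, 0.6]
gripper_width: 0.199
t: 18.1
eef_pos: [0.5504, 0.088, 0.059]
tool_rot: [-0.0, 0.668, 0.744, 0.001]
contact_force: [-1.0, 4.9, 0.3]
gripper_width: 0.198
t: 18.6
eef_pos: [0.552, 0.0731, 0.059]
tool_rot: [-0.001, 0.668, 0.744, 0.001]
contact_force: [-0.7, 5.4, 0.8]
gripper_width: 0.196
now shear mm [-132.9    0.8] z 59.0 F shear [-5.39 -0.11  0.77]
shift mm [-28.9  -0.6   0.3] rotvec [ 0.01 -0.09  0.11] pos [0.552  0.0731 0.059 ] t 18.6 F [-0.68  5.35  0.77]
```

View pics/t12.png

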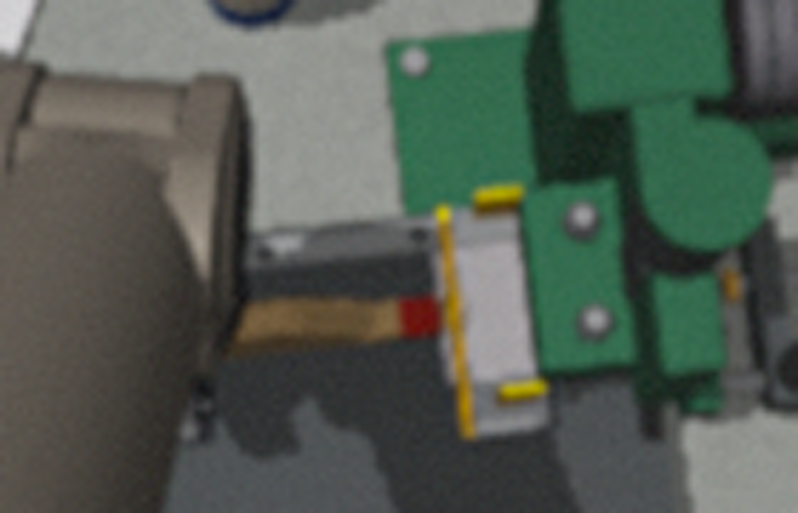

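```bash
python3 -m jog '-0.002 0 0 0 0 0 0;-0.004 0 0 0 0 0 0;-0.006 0 0 0 0 0 0;-0.008 0 0 0 0 0 0;-0.01 0 0 0 0 0 0';python3 -m jog '-0.0015 0 0 0 0 0 0;-0.003 0 0 0 0 0 0;-0.0045 0 0 0 0 0 0;-0.006 0 0 0 0 0 0';python3 -m jog '-0.001 0 0 0 0 0 0;-0.002 0 0 0 0 0 0;-0.003 0 0 0 0 0 0;-0.004 0 0 0 0 0 0'; python3 -c "
from h import *
sg(-.104,0.0003,.0587)
c=shot('top'); crop(c,310,140,370,200,12,'t13')"
```

```text
t: 19.15
eef_pos: [0.553, 0.0631, 0.059]
tool_rot: [-0.0, 0.668, 0.744, 0.0]
contact_force: [-0.3, 5.9, 0.6]
gripper_width: 0.197
t: 19.55
eef_pos: [0.5536, 0.0571, 0.059]
tool_rot: [-0.0, 0.668, 0.744, 0.0]
contact_force: [0.0, 5.9, 0.8]
gripper_width: 0.201
t: 19.95
eef_pos: [0.5541, 0.0532, 0.059]
tool_rot: [-0.0, 0.668, 0.744, 0.0]
contact_force: [-0.4, 5.7, 1.7]
gripper_width: 0.199
now shear mm [-112.8    0.8] z 59.0 F shear [-5.75  0.26  1.71]
shift mm [-8.8 -0.5  0.3] rotvec [ 0.   -0.08  0.1 ] pos [0.5541 0.0532 0.059 ] t 19.95 F [-0.36  5.75  1.71]
```

View pics/t13.png

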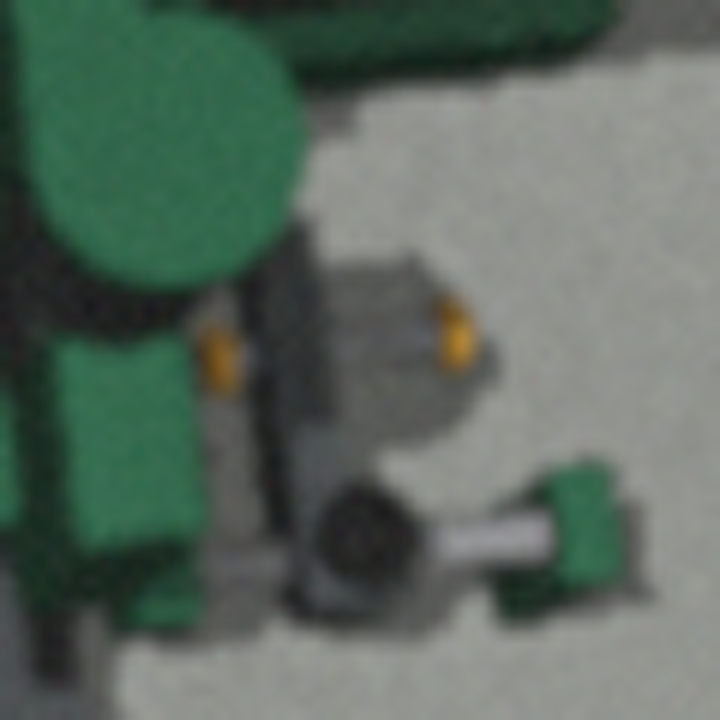

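```bash
for i in 1 ; do python3 -m jog '-0.0007 0 0 0 0 0 0;-0.0014 0 0 0 0 0 0;-0.002 0 0 0 0 0 0' | grep -E "pos|force"; done; python3 -m jog '-0.0005 0 0 0 0 0 0;-0.001 0 0 0 0 0 0;-0.0015 0 0 0 0 0 0'| grep -E "pos|force"; python3 -m jog '-0.0005 0 0 0 0 0 0;-0.001 0 0 0 0 0 0;-0.001 0 0 0 0 0 0'| grep -E "pos|force"; 
```

```text
eef_pos: [0.5543, 0.0512, 0.059]
contact_force: [-0.4, 6.0, 0.9]
eef_pos: [0.5544, 0.0497, 0.059]
contact_force: [0.0, 5.4, 1.3]
eef_pos: [0.5546, 0.0486, 0.059]
contact_force: [-0.6, 5.1, 1.0]
```

```bash
python3 -m jog '-0.0005 0 0 0 0 0 0;-0.001 0 0 0 0 0 0' | grep -E "pos|force"; python3 -m jog '-0.0005 0 0 0 0 0 0;-0.001 0 0 0 0 0 0' | grep -E "pos|force"
```

```text
eef_pos: [0.5546, 0.0478, 0.059]
contact_force: [-0.7, 5.0, -0.1]
eef_pos: [0.5548, 0.0468, 0.059]
contact_force: [-0.3, 5.6, 0.6]
```

```bash
python3 -m jog '-0.0005 0 0 0 0 0 0;-0.001 0 0 0 0 0 0' | grep -E "pos|force"; python3 -c "
from h import *
sg(-.104,0.0003,.0587)
c=shot('top'); crop(c,310,140,370,200,12,'t14')"
```

```text
eef_pos: [0.5549, 0.0458, 0.059]
contact_force: [-1.0, 5.4, -0.1]
now shear mm [-105.4    0.8] z 59.0 F shear [-5.5  -0.39 -0.1 ]
shift mm [-1.4 -0.5  0.3] rotvec [ 0.   -0.08  0.11] pos [0.5549 0.0458 0.059 ] t 21.5 F [-0.97  5.43 -0.1 ]
```

View pics/t14.png

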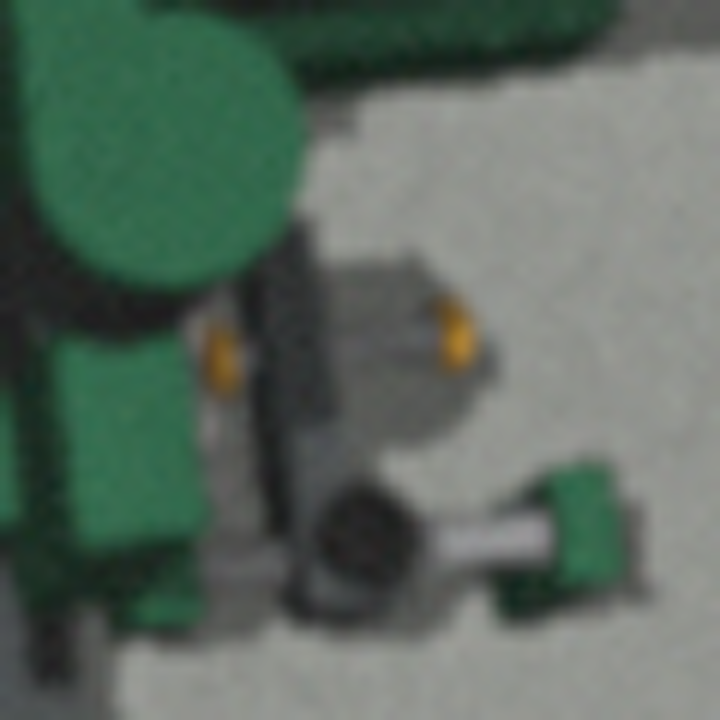

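```bash
python3 -m jog '-0.0005 0 0 0 0 0 0;-0.0008 0 0 0 0 0 0' | grep -E "pos|force"
```

```text
eef_pos: [0.555, 0.045, 0.059]
contact_force: [0.4, 5.5, 0.2]
```

```bash
python3 -m jog '-0.0005 0 0 0 0 0 0;-0.0008 0 0 0 0 0 0' | grep -E "pos|force"
```

```text
eef_pos: [0.555, 0.0445, 0.059]
contact_force: [-1.6, 7.1, 1.5]
```

```bash
python3 -m jog '-0.0005 0 0 0 0 0 0;-0.0008 0 0 0 0 0 0' | grep -E "pos|force"
```

```text
eef_pos: [0.555, 0.0445, 0.059]
contact_force: [-1.4, 8.9, 2.2]
```

```bash
python3 -m jog '-0.0004 0 0 0 0 0 0;-0.0004 0 0 0 0 0 0' | grep -E "pos|force"; python3 -c "
from h import *
sg(-.104,0.0003,.0587)
c=shot('top'); crop(c,310,140,370,200,12,'t15');crop(c,240,130,320,190,10,'t15b')
c=shot('scene'); crop(c,180,210,310,290,6,'s15')"
```

```text
eef_pos: [0.555, 0.0445, 0.0591]
contact_force: [-1.6, 9.6, 3.7]
now shear mm [-104.1    0.8] z 59.1 F shear [-9.71 -0.53  3.72]
shift mm [-0.1 -0.5  0.4] rotvec [-0.02 -0.17  0.16] pos [0.555  0.0445 0.0591] t 22.35 F [-1.56  9.6   3.72]
```

View pics/t15.png

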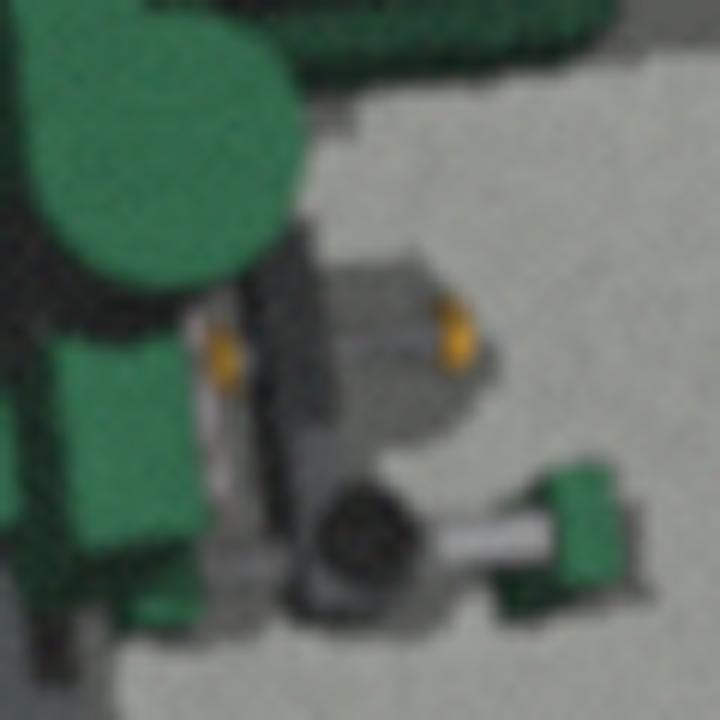

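View pics/t15b.png

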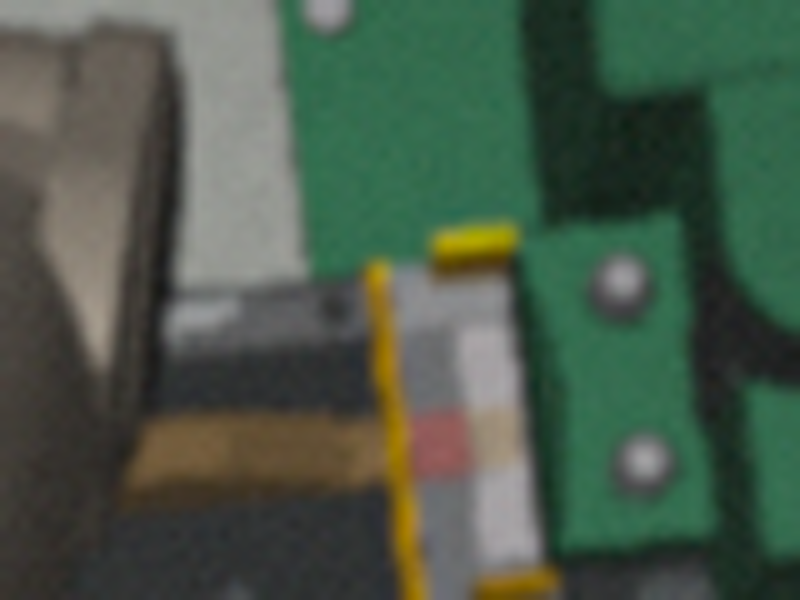

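View pics/s15.png

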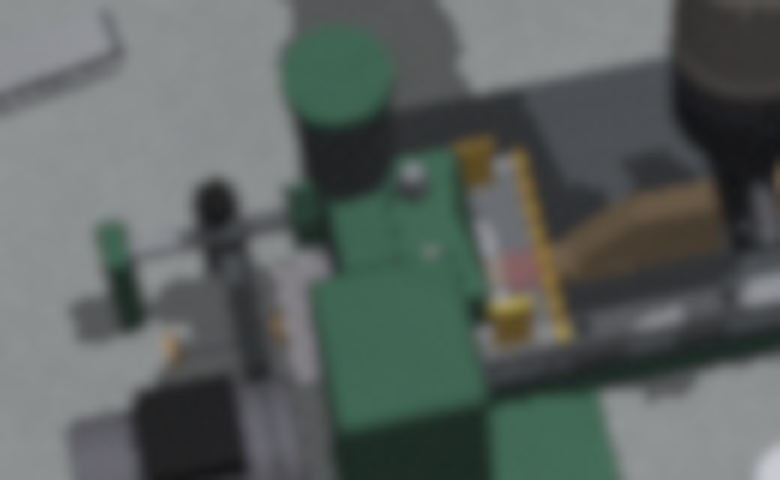

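```bash
python3 -m jog '0.003 0 0 0 0 0 0;0.008 0 0 0 0 0 0;0.015 0 0 0 0 0 0;0.025 0 0 0 0 0 0;0.035 0 0 0 0 0 0' | grep -E "pos|force|_rot"; python3 -m jog '0.012 0 0 0 0 0 0;0.025 0 0 0 0 0 0;0.04 0 0 0 0 0 0;0.055 0 0 0 0 0 0;0.07 0 0 0 0 0 0'| grep -E "pos|force|_rot";  python3 -c "
from h import *
sg(-.104,0.0003,.0587)
c=shot('top'); crop(c,310,140,370,200,12,'t16');crop(c,240,130,320,190,10,'t16b')
c=shot('scene'); crop(c,180,210,310,290,6,'s16')"
```

```text
eef_pos: [0.5513, 0.0771, 0.0588]
tool_rot: [-0.0, 0.668, 0.744, -0.0]
contact_force: [-1.1, -0.1, -1.8]
eef_pos: [0.5437, 0.1476, 0.0589]
tool_rot: [-0.0, 0.668, 0.744, 0.0]
contact_force: [0.6, 0.7, -1.2]
now shear mm [-207.9    0.5] z 58.9 F shear [-0.6   0.66 -1.19]
shift mm [-103.9   -0.3    0.2] rotvec [ 0.   -0.01  0.07] pos [0.5437 0.1476 0.0589] t 23.45 F [ 0.59  0.66 -1.19]
```

View pics/t16.png

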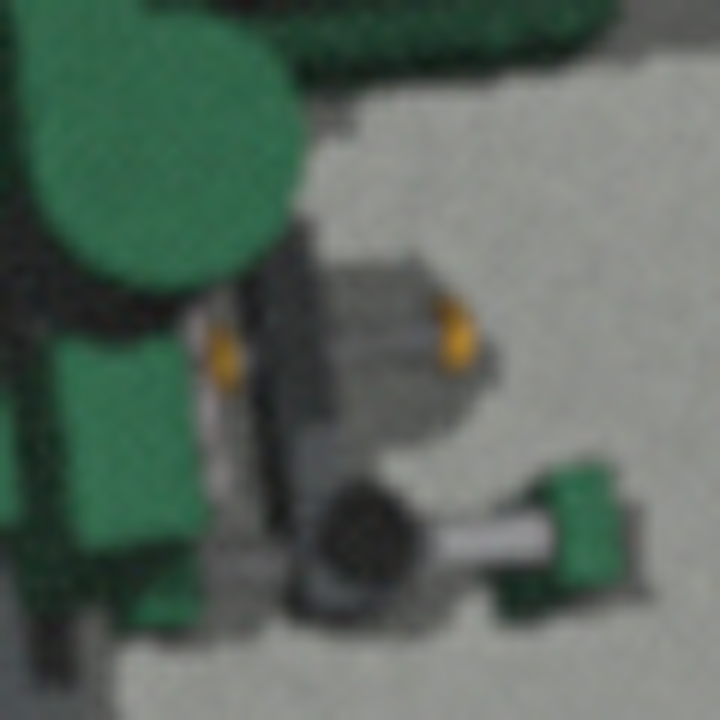

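View pics/t16b.png

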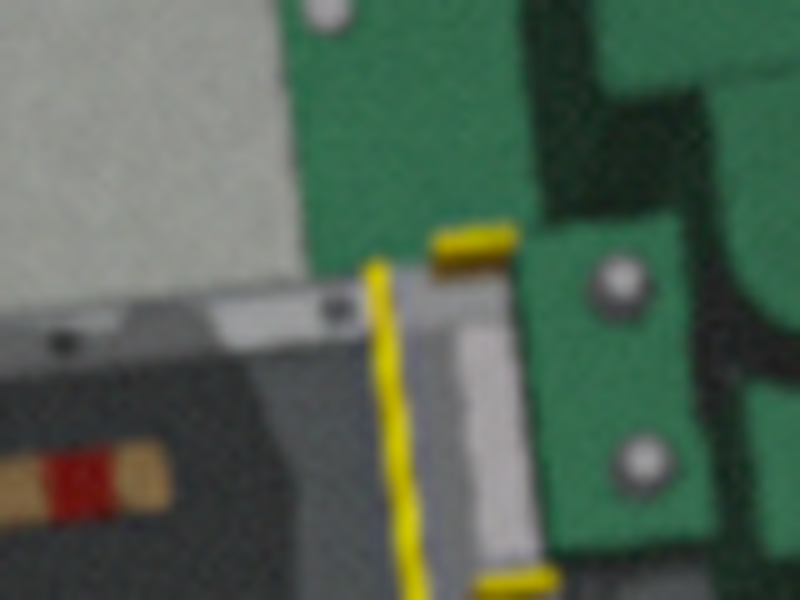

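View pics/s16.png

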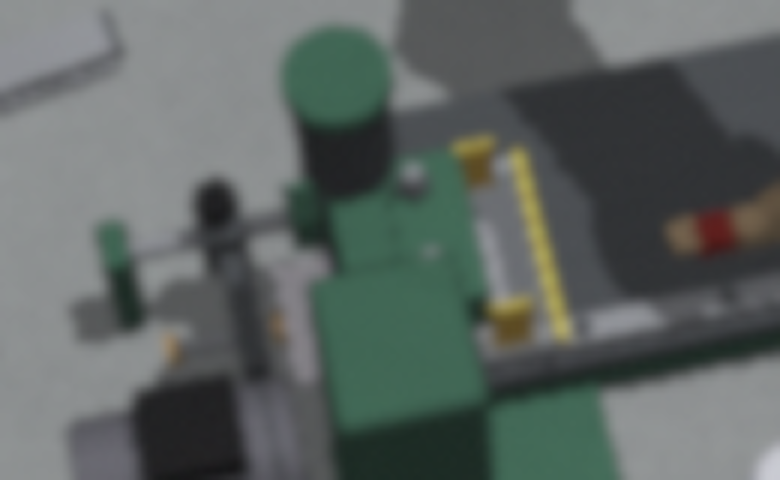

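```bash
python3 -c "
from h import *
c=shot('top'); 
for p in [(458,328),(474,545)]:
  u=240+(p[0]+.5)/10-.5; v=130+(p[1]+.5)/10-.5; print(np.round(w2s(*at(c,u,v,.053)[:2]),4))
P=[[*s2w(x,y),z] for x,y,z in [(.026,.035,.053),(.026,-.035,.053),(.0,.035,.059),(.026,.035,.059)]]
print((proj(c,P)-[240,130])*10+4.5)
m=[.4842,.3359]; goal([.4433,.3388,.12],np.radians(101.2))
"
```

```text
[0.0264 0.0354]
[ 0.0237 -0.0292]
[[456.72934216 329.65404307]
 [484.00420497 563.64195467]
 [369.72089926 334.95975345]
 [457.74904715 325.42598331]]
shift mm [201.  -78.9 -61.1] rotvec [ 1.000e-02 -1.000e-02 -9.491e+01] pos [0.5437 0.1476 0.0588] t 23.6 F [ 0.32  0.28 -0.44]
```

```bash
python3 -m jog '0.02 0 -0.015 0 0 0 0;0.05 -0.005 -0.035 0 0 0 0;0.08 -0.01 -0.055 0 0 -6 0;0.11 -0.03 -0.062 0 0 -13 0;0.14 -0.05 -0.062 0 0 -20 0' | grep -E "pos|force|_rot"; python3 -c "
from h import *
goal([.4433,.3388,.12],np.radians(101.2))"
```

```text
eef_pos: [0.4801, 0.2802, 0.1224]
tool_rot: [0.001, 0.528, 0.849, 0.001]
contact_force: [0.1, -0.6, -2.9]
shift mm [68.8 -7.   2.3] rotvec [  0.13   0.12 -74.9 ] pos [0.4801 0.2802 0.1224] t 24.1 F [ 0.11 -0.57 -2.89]
```

```bash
python3 -m jog '0.015 0 0 0 0 -8 0;0.03 -0.002 0 0 0 -16 0;0.045 -0.004 0 0 0 -24 0;0.06 -0.006 0 0 0 -32 0;0.066 -0.007 0 0 0 -40 0' | grep -E "pos|force|_rot";python3 -m jog '0 0 0 0 0 -8 0;0 0 0 0 0 -16 0;0 0 0 0 0 -24 0;0 0 0 0 0 -32 0;0 0 0 0 0 -34.9 0' | grep -E "pos|force|_rot"; python3 -m jog '0 0 0 0 0 0 0;0 0 0 0 0 0 0' >/dev/null; python3 -c "
from h import *
goal([.4443,.3395,.017],np.radians(101.2)); c=shot('top'); crop(c,90,140,200,270,4.5,'t20'); shot('wrist','w20')"
```

```text
eef_pos: [0.4434, 0.3364, 0.1208]
tool_rot: [-0.0, 0.204, 0.979, -0.0]
contact_force: [-0.2, -0.0, -0.7]
eef_pos: [0.4446, 0.3346, 0.1208]
tool_rot: [0.0, -0.097, 0.995, -0.0]
contact_force: [1.3, 0.3, -0.8]
shift mm [ -0.8   4.3 103.8] rotvec [-0.02 -0.   -0.34] pos [0.4444 0.3351 0.1208] t 25.3 F [-0.43 -0.18 -1.03]
```

View pics/w20.png

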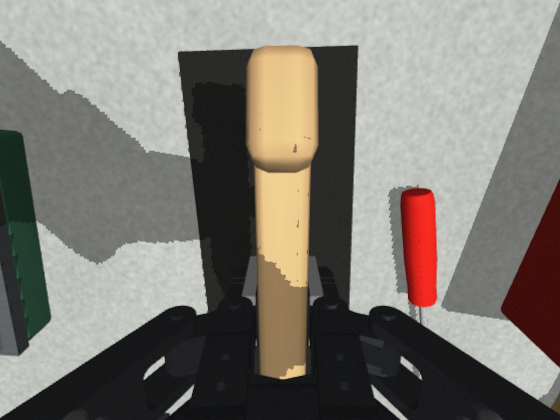

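View pics/t20.png

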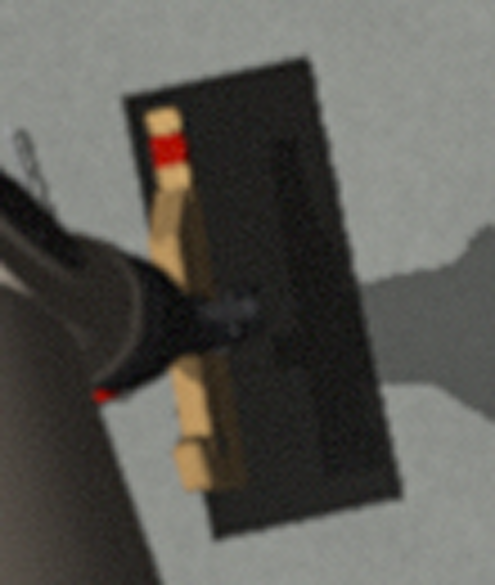

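```bash
python3 -m jog '-0.0008 0.004 0.025 0 0 0 0;-0.0008 0.004 0.05 0 0 0 0;-0.0008 0.004 0.075 0 0 0 0;-0.0008 0.004 0.092 0 0 0 0;-0.0008 0.004 0.1015 0 0 0 0' | grep -E "pos|force|_rot";python3 -m jog '0 0 0 0 0 0 0;0 0 0.001 0 0 0 0' | grep -E "pos|force|_rot"; python3 -m jog '0 0 0.0008 0 0 0 0;0 0 0.0008 0 0 0 0' | grep -E "pos|force|_rot"
```

```text
eef_pos: [0.4433, 0.3395, 0.0179]
tool_rot: [-0.001, -0.096, 0.995, -0.001]
contact_force: [-1.0, 0.5, -0.8]
eef_pos: [0.4444, 0.3405, 0.019]
tool_rot: [0.0, -0.096, 0.995, 0.0]
contact_force: [0.1, -0.5, -0.8]
eef_pos: [0.4444, 0.3405, 0.0184]
tool_rot: [0.001, -0.096, 0.995, 0.0]
contact_force: [-0.1, 0.9, -0.6]
```

```bash
python3 -m jog '0 0 0.001 0 0 0 0;0 0 0.001 0 0 0 0' | grep -E "pos|force|_rot"; python3 -m jog '0 0 0.0007 0 0 0 0;0 0 0.0007 0 0 0 0' | grep -E "pos|force|_rot"
```

```text
eef_pos: [0.4441, 0.3402, 0.0169]
tool_rot: [0.0, -0.096, 0.995, 0.0]
contact_force: [-0.6, -0.1, -1.6]
eef_pos: [0.444, 0.3402, 0.0164]
tool_rot: [0.0, -0.096, 0.995, 0.0]
contact_force: [-1.6, -0.8, 4.1]
```

```bash
python3 -m jog '0 0 0.0004 0 0 0 0;0 0 0.0004 0 0 0 0' | grep -E "pos|force|_rot"
```

```text
eef_pos: [0.4441, 0.3402, 0.0165]
tool_rot: [0.0, -0.096, 0.995, 0.0]
contact_force: [-2.4, -2.0, 8.7]
```

```bash
python3 -m jog '0 0 -0.0004 0 0 0 0;0 0 -0.0004 0 0 0 0.02;0 0 -0.0004 0 0 0 0.03;0 0 -0.0004 0 0 0 0.05;0 0 -0.0004 0 0 0 0.05' 20; python3 -m jog '0 0 0 0 0 0 0.05;0 0 0 0 0 0 0.05;0 0 -0.01 0 0 0 0.05'; python3 -c "
from h import *
shot('wrist','w21')"
```

```text
t: 27.4
eef_pos: [0.444, 0.3401, 0.0158]
tool_rot: [-0.0, -0.096, 0.995, -0.0]
contact_force: [0.7, 0.2, -0.7]
gripper_width: 0.583
t: 27.7
eef_pos: [0.4432, 0.3394, 0.0252]
tool_rot: [-0.001, -0.096, 0.995, -0.001]
contact_force: [-0.3, -0.9, -0.4]
gripper_width: 0.582
```

View pics/w21.png

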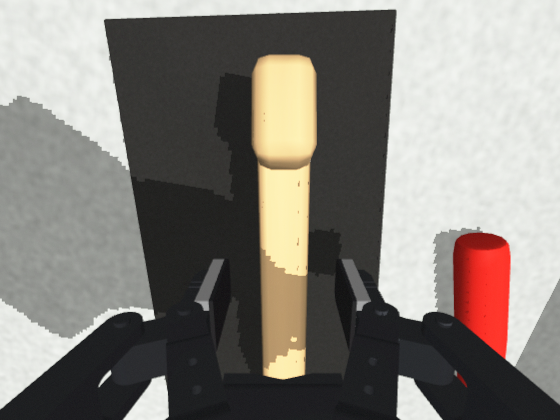

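Stick is standing free (fingers both clear). Rise and check.

```bash
python3 -m jog '0 0 -0.02 0 0 0 0.05;0 0 -0.05 0 0 0 0.05;0 0 -0.09 0 0 0 0.05;0 0 -0.13 0 0 0 0.05;0 0 -0.17 0 0 0 0.05'; python3 -m jog '0.03 0.03 0 0 0 0 0.05;0.06 0.06 0 0 0 0 0.05;0.06 0.09 0 0 0 0 0.05;0.06 0.09 0 0 0 0 0.05'|head -2; python3 -c "
from h import *
shot('wrist','w22'); shot('top','t22'); shot('scene','s22')
c=shot('top'); crop(c,310,140,370,200,12,'t22a');crop(c,240,130,320,190,10,'t22b')"
```

```text
t: 28.25
eef_pos: [0.4438, 0.3399, 0.1981]
tool_rot: [0.0, -0.096, 0.995, 0.0]
contact_force: [0.8, -0.3, -0.8]
gripper_width: 0.583
t: 28.65
eef_pos: [0.3651, 0.4216, 0.197]
```

View pics/t22.png

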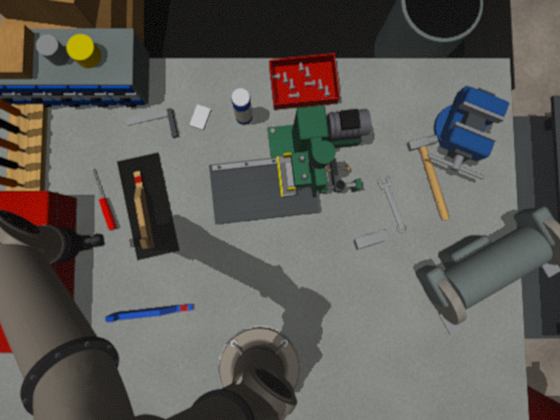

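View pics/s22.png

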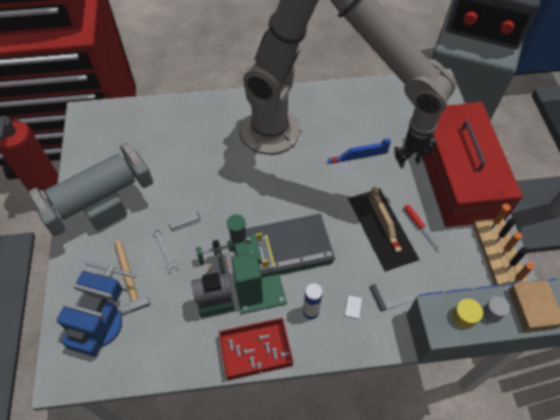

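View pics/t22b.png

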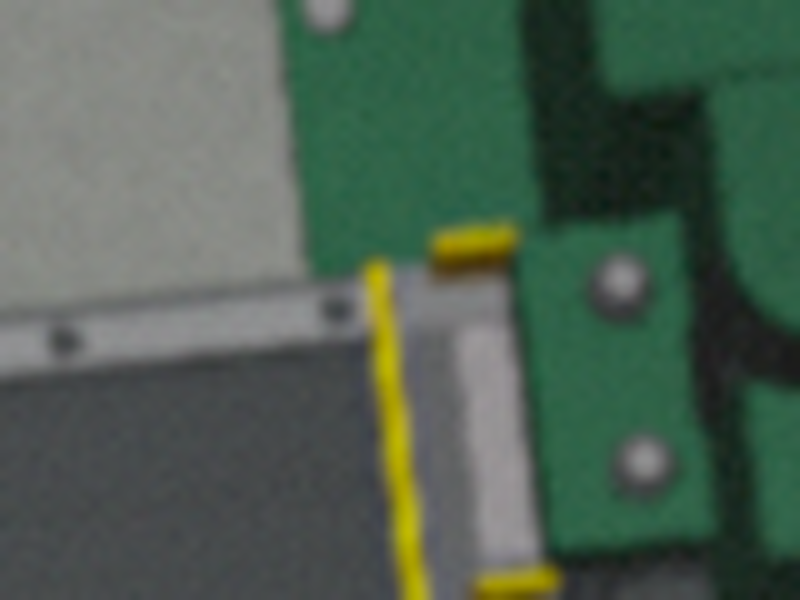

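View pics/t22a.png

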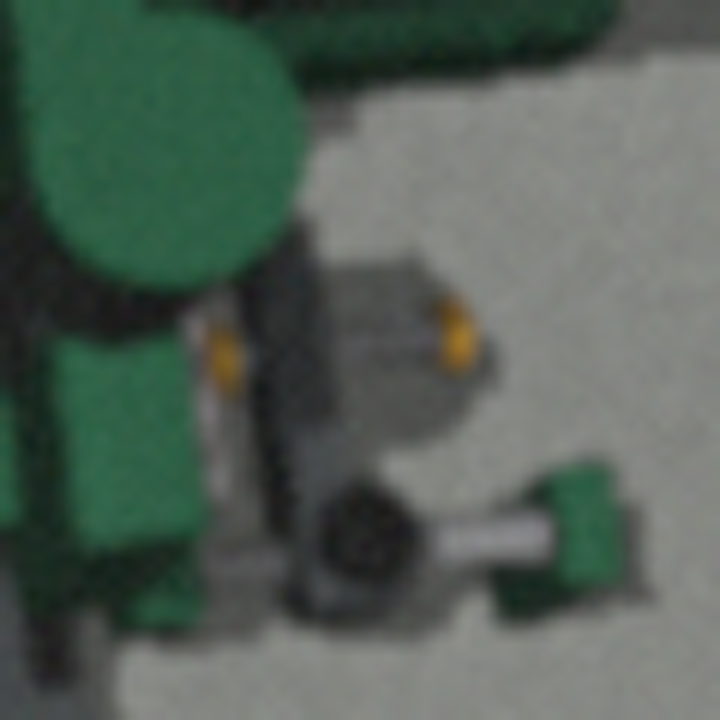

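```bash
python3 -c "
from h import *
from station import workorder
o=status.get_obs(); print(o['contact_force'],o['joint_vel'].round(3))
print(workorder.hand_in())"
```

```text
[ 0.83706805 -0.73118276 -1.03913485] [ 0.011  0.     0.002  0.004 -0.002 -0.001 -0.002]
the job is handed in; nothing more can be done
None
```

The bar is home on the brass screw and flush along the fence. The push stick is back standing on its black mat. I handed the job in at about 29 s.

- **Feeding:** I squared the bar to the fence with the side of the stick's nose, feeling the fence at about 35 mm. I then pushed it from its rear end under the guard and the roller. Getting under the roller took up to about 10 N, and sliding on took about 5 to 6 N.
- **Reaching the screw:** The bar stopped moving while the push rose to about 9.6 N, so about 4 N of that went to the stop. The bar's front end then stood about 146 mm past the mouth.
- **Stop:** The stop and screw show at the same pixels in the overhead pictures before and after.
- **Bar and fence:** In the last pictures the bar's front end is against the brass head. Its rear fence-side corner measured 35.4 mm, in line with the fence face.
- **Less certain:** The reading for the bar's other rear corner disagreed with square by about 3 mm. At about 2.6 mm to a pixel the overhead camera cannot settle that, so squareness rests on the push along the fence and on the look of the pictures. The front half lies hidden under the machine head.
- **Everything else:** The guard and the other things on the bench look unmoved. The gripper was clear of everything at hand-in.

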